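Load the cog stack onto a keyed hub and cover it

ROBOT

A 7-joint arm with a two-finger parallel gripper is mounted at the origin on a cart in front of the work surface, level with it; the furniture and walls round the work are solid. World frame = base frame: x ahead of the robot, y to its left, z up, the work surface at z = 0. Lengths are in m, angles in rad, forces in N, time in s.
With the tool pointing down it reaches from about 0.4 to 0.85 m from the base axis. Payload 4.5 kg.
Tool frame: the origin (TCP) lies on the centre line of the jaws, within the pads' length; the fingertips stand 11 mm ahead of it and the grasp point (between the pads) lies 8 mm behind it; z points along the fingers, y is the direction in which the jaws open and shut (so a half turn about z gives the same grasp; the last joint's range is limited). The gripper opens to 88 mm and grips with 3 to 60 N. Pads are 18 mm wide; open, the fingers measure 123 mm over their backs; the gripper's body (75 mm by 187 mm) begins 45 mm behind the grasp point.
Start: joints at [1.289, 0.689, -0.195, 1.565, 0.157, 0.902, -0.215], TCP at [0.194, -0.594, 0.25] pointing down, gripper open.
Joint ranges: [-3.01, 3.01], [-0.46, 2.08], [-1.47, 1.51], [0.13, 2.56], [-1, 4.14], [0.04, 2.09], [-2.66, 2.66]. Speed limits (rad/s): [2.57, 2.57, 3.14, 3.14, 3.14, 3.14, 3.14].

INTERFACE

Orientations are given as a rotation vector (axis times angle).
In Python, from plant import r gives the robot as it stands.
- The arm moves only by the tool step_arm, never from a script. Its argument "deltas" is a list of rows, each a list of 3 entries, a list of its own where there are three numbers: the shift along the world's x, y, z in m, then the turn, a rotation vector about the world's x, y, z in rad, then the closure, from -1 (fully open) to 1 (shut). A call has 1 to 12 rows; each row is the pose to reach, as a shift and turn from the pose commanded when the call began; what a row does not reach only later rows make up. A row lasts 1/10 s, in which the tool goes at most 50 mm and 8.59 degrees, less where a joint would pass 70% of its speed; a pose out of reach is approached as far as the arm can. A call with a gripper value outside its range is refused whole. The fingers move at their own pace and stop on an object; "grip_force" is the grip in N (left out, the last holds). Time passes only in rows, so rows that repeat a pose let the fingers close. It gives the time, the measured TCP pose, the force and the opening at its end, in the units of the state.
- r.get_obs(): the state, without advancing time (a new reading comes with each control period).
- r.read_camera(name): name is "scene" or "side" or "wrist"; returns a dict with "image" (480x640x3 uint8, red, green, blue), "camera_matrix" (3x3 intrinsics, pixels), "distortion" ([k1, k2, p1, p2, k3] as OpenCV has them; the pictures are not rectified), "cam_to_world" (4x4, takes a point from camera to world coordinates); the wrist camera has in their place "hand_eye" (4x4, takes a point from camera to tool coordinates, whose origin is the TCP and whose axes are the flange's). Camera axes: x right, y down, z forward; pixel columns grow to the right and rows downward; lengths in m; the calibration is good to about 2 mm. A picture is of the moment at which its call begins: read the wrist's pose just before it. There is no depth.
- r.job_done(): hands the job in, once; it reports no verdict.
The state is a dict: "clock": time; "qpos": joint angles; "qd": joint speeds; "tau": joint torques, N m; "position": TCP position; "tcp_rot": TCP orientation; "contact_force": force on the tool from outside, world axes, zero at the start; "wrist_torque": the same for the moment, N m; "width": finger opening in m.
Only numpy, scipy, OpenCV 4.12 (cv2) and the standard library are available. Lean on these libraries where they do the work, as an engineer would, in place of code of your own. Each camera call takes 0.05 s, during which the arm holds its last target.

TASK

Lift the green dust cover off the keyed hub and hang it by its handle bar on both prongs of the hook stand. Then slide every toothed cog that lies on the bench onto the hub, boss up, largest at the bottom and smallest on top, turning each so that its wide groove (red mark) finds the hub's wide spline (red stripe), until all are fully home; last, take the cover off the hook and set it back over the loaded hub, its rim flat on the grey foot. Leave the other tools where they are.

Things in the scene. Friction and masses are not known exactly. Their poses are not given: they have to be found in the camera images.
- hub_seat (a point): Keyed hub, upright on a fixed grey round foot 132 mm across, 20 mm high. Point on its axis on the seat, the flat 60 mm round shoulder 35 mm above the bench where the first cog rests. z up; x points to the one WIDE spline (10 mm, red stripe); narrow splines (5 mm) at 90, 180, 270 deg. Core 20 mm across, 30 mm over splines.
- hub_top (a point): Top of the same hub, on its axis, 76 mm above the seat. The last 9 mm are a plain cone, 10 mm across at the top widening to 20 mm; the splines start below it, tapered from 67 to 61 mm above the seat, full from there down.
- cover_bar (a point): Green dust cover, an upside-down cup 110 mm across (104 inside), 100 mm high, about 0.18 kg; starts over the hub, rim on the grey foot 15 mm below the seat. Point: centre of the level bar of its bail handle, 10 mm wide, 12 mm high, 107 mm long along this frame's y, 165 mm above the cup's rim, 65 mm above its top; upright side legs at y = -52 and +52 mm. z up.
- hook_rest (a point): Fixed stand with a twin-prong hook. Point midway between the prongs, where the middle of the hung bar lies (bar along this frame's y), 235 mm above the bench. Prongs 8 mm thick at y = -32 and +32 mm point to -x: elbows at x = 0, upturned tips at x = -16 mm, tops 11 mm above this point; at x = +95 mm a cross-bar and post, top 16 mm above it. Bring the bar over the tips from -x, then down.
- cog_a_mid (a point): Toothed cog, dark steel: disc 94 mm across, 6 mm thick, round boss 44 mm across on it, 17 mm high in all, 161 g; lies boss up. Point on its axis, 8.5 mm above the underside. z up; x to the WIDE bore groove (red mark). Bore 22.5 mm, 33 mm over grooves; grooves 1.2 mm wider than splines each side. Slides down by its own weight once keyed. Always present.
- cog_b_mid (a point): Toothed cog, brass: disc 84 mm across, 6 mm thick, round boss 44 mm across on it, 17 mm high in all, 144 g; lies boss up. Point on its axis, 8.5 mm above the underside. z up; x to the WIDE bore groove (red mark). Bore 22.5 mm, 33 mm over grooves; grooves 1.2 mm wider than splines each side. Slides down by its own weight once keyed. May be absent.
- cog_c_mid (a point): Toothed cog, pale aluminium: disc 74 mm across, 6 mm thick, round boss 44 mm across on it, 17 mm high in all, 127 g; lies boss up. Point on its axis, 8.5 mm above the underside. z up; x to the WIDE bore groove (red mark). Bore 22.5 mm, 33 mm over grooves; grooves 1.2 mm wider than splines each side. Slides down by its own weight once keyed. May be absent.
- cog_d_mid (a point): Toothed cog, copper-coloured: disc 64 mm across, 6 mm thick, round boss 44 mm across on it, 17 mm high in all, 110 g; lies boss up. Point on its axis, 8.5 mm above the underside. z up; x to the WIDE bore groove (red mark). Bore 22.5 mm, 33 mm over grooves; grooves 1.2 mm wider than splines each side. Slides down by its own weight once keyed. May be absent.
- cog_e_mid (a point): Toothed cog, bright steel: disc 54 mm across, 6 mm thick, round boss 44 mm across on it, 17 mm high in all, 93 g; lies boss up. Point on its axis, 8.5 mm above the underside. z up; x to the WIDE bore groove (red mark). Bore 22.5 mm, 33 mm over grooves; grooves 1.2 mm wider than splines each side. Slides down by its own weight once keyed. May be absent.
- sanding_block: red-brown sanding block 62x115x34 mm, on the bench; origin at its underside. A bystander.
- blade_vial: white blade vial with red cap, 20x150x20 mm, lying, on the bench; origin at its underside. A bystander.
- caliper: calliper 72x230x9 mm, lying, on the bench; origin at its underside. A bystander.
Not all that is in view belongs to the job. Leave any purple look-alike of the part that bears cog_c_mid alone.

How it is judged:
By the outcome, as a careful person would: the job done as asked, in the order asked, and still so for the second after the job is handed in, with the robot touching nothing.
Of cog_b, cog_c, cog_d, cog_e only 2 to 3 are there at a start; the rules pass over those that are not, and their reading is None.
At some moment in a run one of cog_a, cog_b, cog_c, cog_d, cog_e may be knocked a few centimetres aside while the robot is not near it.
It also fails if it takes over 208 s, if anything falls off the work surface, if the arm or the gripper's body presses on something with over 40 N, if the wrist force passes 120 N, or if a joint passes its speed limit or range.

## Working session

There is one attempt and no reset: what is moved stays moved. The work goes in short steps, Python scripts to look and compute and a tool call to move; the robot and the scene stay as the last step left them, time stands still between calls to the robot, and variables do not carry over. Pictures are saved under pics/ and viewed, and the job is handed in when it is done.

Besides the shell and the picture viewer there is one more tool, called after "Call:" as a command line: name --argument value ..., lists and objects as JSON in quotes. step_arm: Moves the arm, as the interface text tells. Its arguments: {"type":"object","properties":{"deltas":{"type":"array"},"grip_force":{"type":"number"}},"required":["deltas"]}

```bash
ls; mkdir -p pics
cat > h.py <<'E'
import numpy as np, cv2
from scipy.spatial.transform import Rotation as R
from plant import r
def pose():
    o=r.get_obs(); T=np.eye(4); T[:3,:3]=R.from_rotvec(o['tcp_rot']).as_matrix(); T[:3,3]=o['position']; return T,o
def cam(name):
    T,o=pose(); c=r.read_camera(name)
    c['T']=np.array(c['cam_to_world']) if name!='wrist' else T@np.array(c['hand_eye'])
    return c
def save(c,f): cv2.imwrite('pics/'+f,cv2.cvtColor(np.asarray(c['image']),cv2.COLOR_RGB2BGR))
def topix(c,P):
    P=np.atleast_2d(P); W=np.linalg.inv(c['T']); 
    return cv2.projectPoints(P.astype(float),cv2.Rodrigues(W[:3,:3])[0],W[:3,3],np.array(c['camera_matrix']),np.array(c['distortion']))[0][:,0]
def toplane(c,uv,z):
    uv=np.atleast_2d(uv).astype(float)
    n=cv2.undistortPoints(uv[:,None],np.array(c['camera_matrix']),np.array(c['distortion']))[:,0]
    d=np.c_[n,np.ones(len(n))]@c['T'][:3,:3].T; o=c['T'][:3,3]
    return o+d*((z-o[2])/d[:,2])[:,None]
E
python3 - <<'E'
from h import *
for n in('scene','side','wrist'):
    c=cam(n); save(c,n+'0.png'); print(n,c['T'].round(3).tolist(),np.array(c['camera_matrix']).round(0).tolist(),c['distortion'])
T,o=pose(); print(o)
E
```

```text
pics
scene [[-0.571, -0.457, 0.682, -0.36], [-0.821, 0.329, -0.467, 0.655], [-0.011, -0.827, -0.563, 0.907], [0.0, 0.0, 0.0, 1.0]] [[529.0, 0.0, 327.0], [0.0, 529.0, 239.0], [0.0, 0.0, 1.0]] [-0.08543672  0.          0.          0.          0.        ]
side [[-0.995, -0.024, 0.101, 0.428], [-0.102, 0.413, -0.905, 1.285], [-0.019, -0.911, -0.413, 0.74], [0.0, 0.0, 0.0, 1.0]] [[611.0, 0.0, 319.0], [0.0, 611.0, 234.0], [0.0, 0.0, 1.0]] [-0.15630082  0.          0.          0.          0.        ]
wrist [[0.31, -0.903, -0.298, 0.27], [-0.951, -0.295, -0.096, -0.569], [-0.002, 0.313, -0.95, 0.385], [0.0, 0.0, 0.0, 1.0]] [[348.0, 0.0, 321.0], [0.0, 348.0, 240.0], [0.0, 0.0, 1.0]] [-0.05375999  0.          0.          0.          0.        ]
{'clock': 0.15, 'qpos': array([ 1.28881943,  0.68980294, -0.19454793,  1.56605661,  0.15730902,
        0.90252504, -0.2150722 ]), 'qd': array([ 6.10288545e-06, -1.48966578e-03, -1.34074122e-03, -2.57878888e-03,
        7.57561439e-04, -2.77307365e-04,  5.40264877e-05]), 'tau': array([-1.72103020e-03, -5.27853656e+01, -1.26872811e+00, -1.53585774e+01,
       -5.25779498e-02,  3.89411303e-03,  1.02488125e-04]), 'position': array([ 0.19393126, -0.59367483,  0.24910047]), 'tcp_rot': array([-3.10114206e+00, -4.93916881e-01,  4.96298599e-04]), 'contact_force': array([ 0.46511917,  0.60446531, -0.54205409]), 'wrist_torque': array([ 0.02444304, -0.01763031, -0.02606317]), 'width': 0.08798752539886139}
```

View pics/scene0.png

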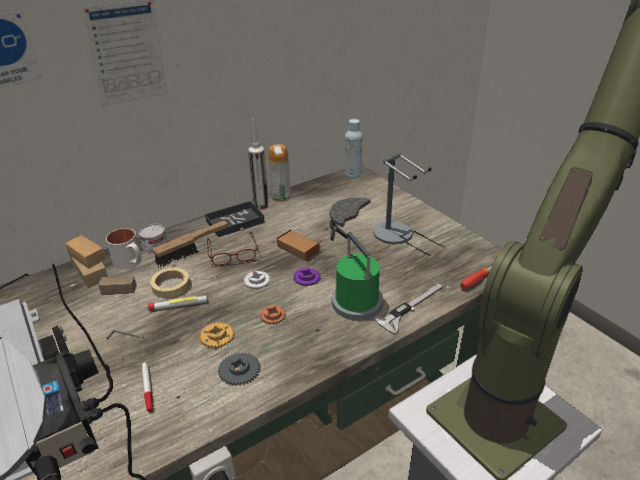

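View pics/side0.png

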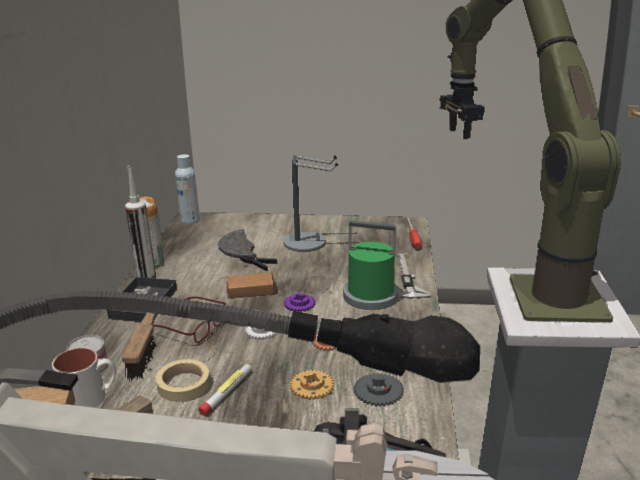

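View pics/wrist0.png

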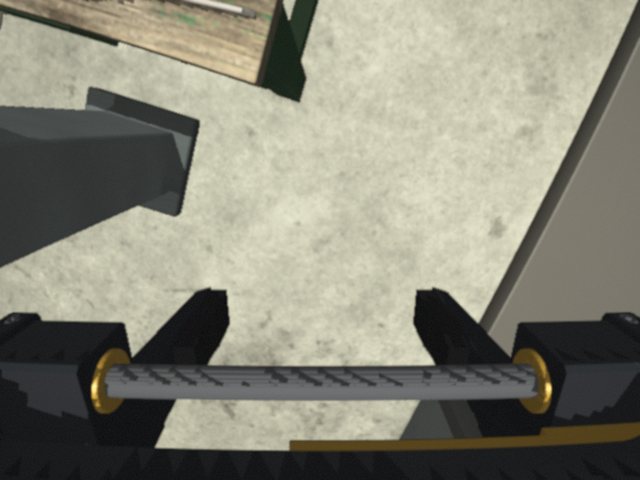

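```bash
cat >> h.py <<'E'
def crop(c,box,k,f):
    x0,y0,x1,y1=box; im=np.asarray(c['image'])[y0:y1,x0:x1]
    cv2.imwrite('pics/'+f,cv2.cvtColor(cv2.resize(im,None,fx=k,fy=k,interpolation=cv2.INTER_CUBIC),cv2.COLOR_RGB2BGR))
E
python3 - <<'E'
from h import *
c=cam('scene'); crop(c,(310,140,470,340),3,'s1.png')
print(toplane(c,[(239,366),(217,332),(273,313),(257,279),(307,276)],.01).round(3))
c=cam('side'); crop(c,(270,140,450,310),4,'d1.png')
E
```

```text
[[0.425 0.362 0.01 ]
 [0.553 0.355 0.01 ]
 [0.534 0.211 0.01 ]
 [0.678 0.178 0.01 ]
 [0.61  0.06  0.01 ]]
```

View pics/s1.png

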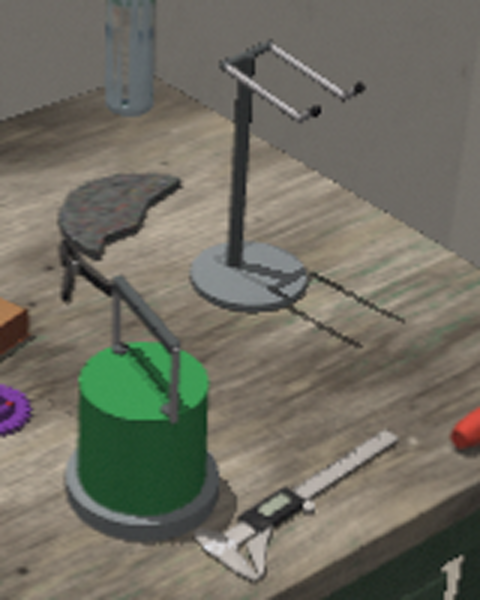

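View pics/d1.png

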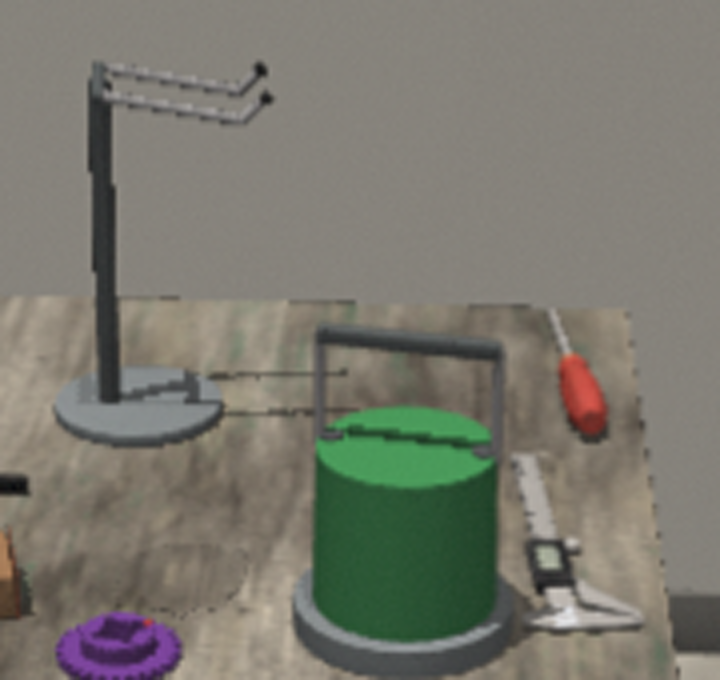

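Run:
```python
from h import *
c=cam('scene'); d=cam('side')
print('bar',toplane(c,[(349,233.3),(369.3,255.7)],.188).round(3),toplane(d,[(350,222.5),(395,227.5)],.188).round(3))
print('tip',toplane(c,[(415,177.3),(429.3,169.3)],.243).round(3),toplane(d,[(336.5,164.5),(335,157.5)],.243).round(3))
print('post corners',toplane(c,[(384,161.5),(399.5,155)],.251).round(3),toplane(d,[(295,156),(295.5,163)],.251).round(3))
# foot center
print('foot',toplane(c,[(310+142/3,140+490/3)],.02), toplane(d,[(270+403/4,140+600/4)],.02))
```

```text
bar [[0.498 0.003 0.188]
 [0.397 0.02  0.188]] [[0.499 0.01  0.188]
 [0.397 0.032 0.188]]
tip [[ 0.546 -0.254  0.243]
 [ 0.558 -0.318  0.243]] [[ 0.549 -0.245  0.243]
 [ 0.558 -0.306  0.243]]
post corners [[ 0.656 -0.237  0.251]
 [ 0.663 -0.3    0.251]] [[ 0.665 -0.29   0.251]
 [ 0.655 -0.228  0.251]]
foot [[0.43154933 0.02373204 0.02      ]] [[0.44904383 0.02095116 0.02      ]]
```

Call:
step_arm --deltas '[[[0,0,0.05],[0,0,0.14],-1],[[0.02,0.04,0.09],[0,0,0.28],-1],[[0.04,0.08,0.11],[0,0,0.42],-1],[[0.06,0.12,0.11],[0,0,0.56],-1],[[0.08,0.16,0.11],[0,0,0.7],-1],[[0.1,0.2,0.11],[0,0,0.84],-1],[[0.12,0.24,0.11],[0,0,0.98],-1],[[0.14,0.28,0.11],[0,0,1.12],-1],[[0.16,0.32,0.11],[0,0,1.26],-1],[[0.18,0.36,0.11],[0,0,1.4],-1],[[0.19,0.4,0.11],[0,0,1.54],-1],[[0.2,0.44,0.11],[0,0,1.68],-1]]'

```text
clock: 1.55
position: [0.3945, -0.1525, 0.36]
tcp_rot: [1.695, 2.644, 0.0]
contact_force: [0.8, -0.5, -0.0]
width: 0.0886
```

Call:
step_arm --deltas '[[[0.01,0.03,0],[0,0,0.14],-1],[[0.02,0.06,0],[0,0,0.28],-1],[[0.03,0.09,0],[0,0,0.42],-1],[[0.04,0.12,0],[0,0,0.56],-1],[[0.05,0.15,0],[0,0,0.7],-1],[[0.053,0.168,0],[0,0,0.84],-1],[[0.053,0.168,0],[0,0,0.96],-1],[[0.053,0.168,0],[0,0,0.96],-1],[[0.053,0.168,0],[0,0,0.96],-1]]'

```text
clock: 2.45
position: [0.447, 0.0134, 0.3596]
tcp_rot: [-0.297, -3.127, 0.0]
contact_force: [-0.2, 0.4, -0.3]
width: 0.0883
```

Run:
```python
from h import *
c=cam('wrist'); save(c,'w1.png'); T,o=pose(); print(o['qpos'].round(3),o['position'],T[:3,1])
print(topix(c,[[.448,.016,.191],[.498,.006,.191],[.397,.025,.191]]))
```

```text
[ 0.564  0.454 -1.04   1.884  0.448  1.061  0.722] [0.44707388 0.01328071 0.35967185] [ 1.88290369e-01  9.82113316e-01 -4.13865632e-04]
[[325.40235912 222.10648449]
 [324.79725315 273.94237006]
 [324.70201444 164.01780314]]
```

View pics/w1.png

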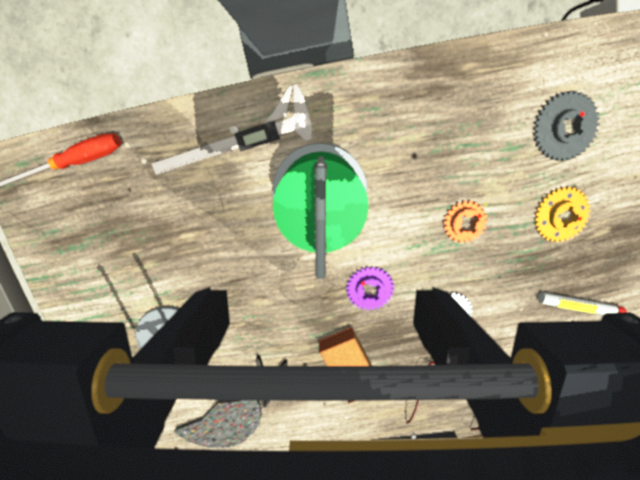

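```bash
cat >> h.py <<'E'
def ang(v): return np.degrees(np.arctan2(v[1],v[0]))
E
python3 - <<'E'
from h import *
c=cam('wrist')
im=np.asarray(c['image']).astype(int)
crop(c,(260,140,380,300),4,'w1c.png')
# cogs
P=toplane(c,[(567,125),(562,214),(465,221),(370,288),(458,301)],.010); print(P.round(3))
b=toplane(c,[(320.5,160),(320.5,276)],.188); print(b.round(4),b.mean(0),ang(b[1]-b[0]))
E
```

```text
[[0.423 0.359 0.01 ]
 [0.549 0.353 0.01 ]
 [0.533 0.209 0.01 ]
 [0.613 0.057 0.01 ]
 [0.662 0.19  0.01 ]]
[[0.3933 0.0219 0.188 ]
 [0.5007 0.0012 0.188 ]] [0.44703388 0.01151972 0.188     ] -10.91466035534921
```

View pics/w1c.png

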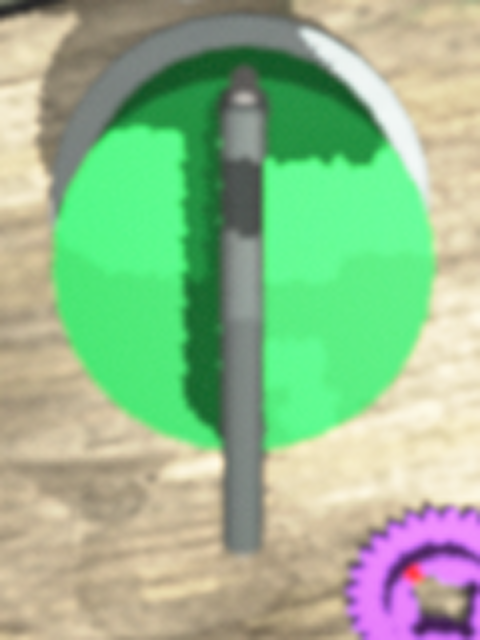

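Call:
step_arm --deltas '[[[0,-0.002,-0.04],[0,0,0],-1],[[0,-0.002,-0.08],[0,0,0],-1],[[0,-0.002,-0.12],[0,0,0],-1],[[0,-0.002,-0.15],[0,0,0],-1],[[0,-0.002,-0.17],[0,0,0],-1],[[0,-0.002,-0.183],[0,0,0],-1],[[0,-0.002,-0.183],[0,0,0],-1],[[0,-0.002,-0.183],[0,0,0],1],[[0,-0.002,-0.183],[0,0,0],1],[[0,-0.002,-0.183],[0,0,0],1],[[0,-0.002,-0.183],[0,0,0],1]]' --grip_force 40

```text
clock: 3.65
position: [0.4475, 0.0118, 0.1773]
tcp_rot: [0.292, 3.127, 0.0]
contact_force: [-0.1, 0.1, 0.1]
width: 0.0583
```

Call:
step_arm --deltas '[[[0,0,0],[0,0,0],1],[[0,0,0],[0,0,0],1],[[0,0,0],[0,0,0],1]]'

```text
clock: 3.95
position: [0.4472, 0.0119, 0.1768]
tcp_rot: [0.292, 3.128, 0.0]
contact_force: [-0.1, -0.2, -0.8]
width: 0.0343
```

Call:
step_arm --deltas '[[[0,0,0],[0,0,0],1],[[0,0,0],[0,0,0],1],[[0,0,0],[0,0,0],1],[[0,0,0],[0,0,0],1],[[0,0,0],[0,0,0],1]]'

```text
clock: 4.45
position: [0.4471, 0.012, 0.1767]
tcp_rot: [-0.291, -3.128, -0.0]
contact_force: [-0.1, 0.8, -1.6]
width: 0.0087
```

Run:
```python
from h import *
T,o=pose(); print(o['qpos'].round(3),o['position'],o['width'],o['contact_force'])
```

```text
[ 0.349  0.694 -0.772  2.141  0.84   0.642  0.363] [0.44705423 0.0120057  0.17669302] 0.008742230104923882 [-0.10332033  0.75720991 -1.60647343]
```

Call:
step_arm --deltas '[[[0,0,0.005],[0,0,0],1],[[0,0,0.015],[0,0,0],1],[[0,0,0.03],[0,0,0],1],[[0,0,0.045],[0,0,0],1],[[0,0,0.06],[0,0,0],1],[[0,0,0.075],[0,0,0],1],[[0,0,0.09],[0,0,0],1],[[0,0,0.105],[0,0,0],1],[[0,0,0.12],[0,0,0],1],[[0,0,0.125],[0,0,0],1],[[0,0,0.125],[0,0,0],1]]'

```text
clock: 5.55
position: [0.4473, 0.0119, 0.3025]
tcp_rot: [0.292, 3.127, 0.0]
contact_force: [0.1, -0.0, -2.6]
width: 0.0095
```

Run:
```python
from h import *
c=cam('scene'); crop(c,(240,140,440,340),3,'s2.png'); save(c,'s2f.png')
c=cam('side'); crop(c,(270,140,450,310),4,'d2.png');save(c,'d2f.png')
T,o=pose(); print(o['qpos'].round(3),o['position'],o['width'],o['contact_force'])
```

```text
[ 0.51   0.522 -0.979  1.983  0.545  0.925  0.634] [0.44670626 0.0115773  0.30140864] 0.009027031468793063 [ 0.35087858  0.12070371 -1.45381856]
```

View pics/s2.png

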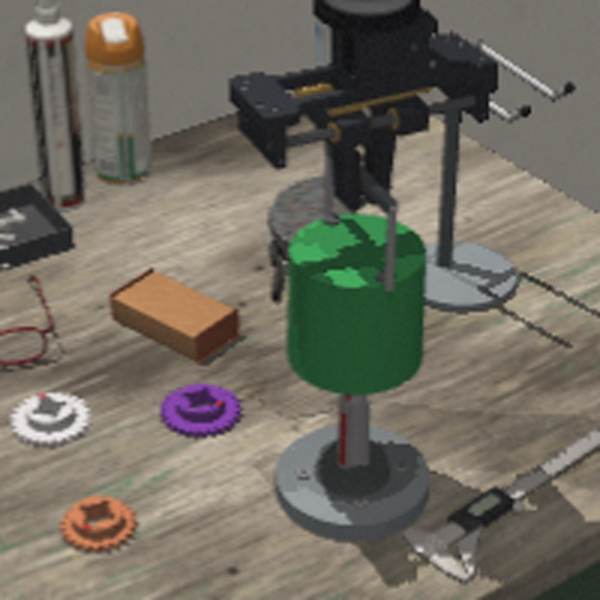

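View pics/d2.png

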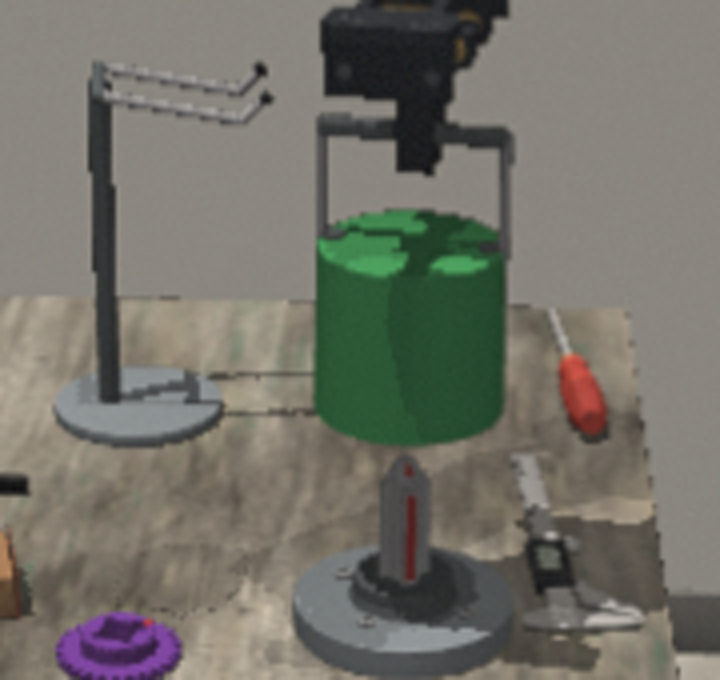

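Run:
```python
from h import *
c=cam('scene'); crop(c,(375,145,445,195),10,'s3.png')
c=cam('side'); crop(c,(285,145,350,180),10,'d3.png')
```

```text
(no output)
```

View pics/s3.png

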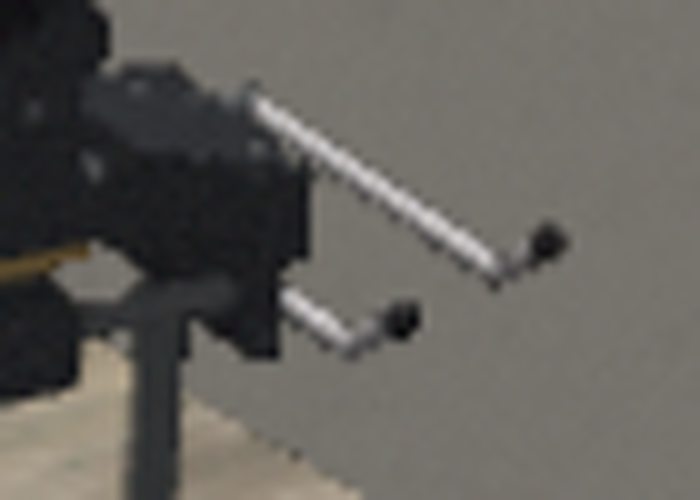

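View pics/d3.png

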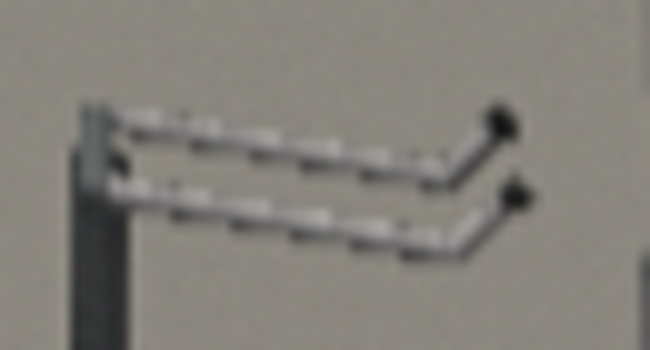

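Run:
```python
from h import *
from scipy.optimize import least_squares
c=cam('scene'); d=cam('side')
# order: near(+y) tip, far tip, near elbow, far elbow
S=np.array([(415.3,176.9),(429.8,169.2),(410,179.8),(424.5,172.2)])
D=np.array([(336.7,164.4),(335,157.3),(330.8,169.7),(330,163)])
def tri(u,v):
    def f(p): return np.r_[topix(c,p)[0]-u,topix(d,p)[0]-v]
    s=least_squares(f,[.56,-.28,.24]); return s.x,s.fun
for u,v in zip(S,D): x,f=tri(u,v); print(x.round(4),f.round(1))
M=np.array([[-.016,.032,.006],[-.016,-.032,.006],[0,.032,-.010],[0,-.032,-.010]])
def mod(q): 
    Rz=R.from_euler('z',q[2]).as_matrix(); return M@Rz.T+[q[0],q[1],.235+(q[3] if len(q)>3 else 0)]
for x0 in ([.57,-.28,.17],[.57,-.28,.17,0]):
    s=least_squares(lambda q:np.r_[(topix(c,mod(q))-S).ravel(),(topix(d,mod(q))-D).ravel()],x0); print(s.x,np.degrees(s.x[2]),s.fun.round(1))
for cam_,U in((c,S),(d,D)):
    s=least_squares(lambda q:(topix(cam_,mod(q))-U).ravel(),[.57,-.28,.17]); print(s.x,np.degrees(s.x[2]),s.fun.round(1))
```

```text
[ 0.5499 -0.2585  0.2399] [ 0.   0.4 -0.2 -0.4]
[ 0.5596 -0.3218  0.2401] [ 0.   0.6 -0.2 -0.5]
[ 0.5654 -0.2547  0.2259] [ 0.   0.3 -0.1 -0.3]
[ 0.5733 -0.3166  0.2258] [ 0.   0.8 -0.3 -0.7]
[ 0.56992366 -0.28665542  0.14200354] 8.136203248502987 [-0.2  0.2 -0.   0.5  0.   0.6  0.2  0.7 -0.1 -0.7  0.1 -0.7 -0.1 -0.
 -0.6 -0.7]
[ 5.69998168e-01 -2.86822470e-01  1.41993705e-01 -1.38233557e-04] 8.135640030582579 [-0.2  0.3 -0.   0.5  0.1  0.6  0.2  0.8 -0.1 -0.6  0.1 -0.7 -0.1  0.
 -0.7 -0.6]
[ 0.57213112 -0.28866895  0.15254374] 8.740112707681163 [-0.1 -0.3 -0.1 -0.1  0.1  0.1  0.1  0.2]
[ 0.56908665 -0.28237292  0.13341648] 7.6442009640299675 [ 0.  -0.1  0.4 -0.2 -0.   0.5 -0.4 -0.2]
```

Call:
step_arm --deltas '[[[0.001,-0.01,0],[0,0,-0.05],1],[[0.003,-0.03,0],[0,0,-0.14],1],[[0.005,-0.06,0],[0,0,-0.25],1],[[0.008,-0.09,0],[0,0,-0.37],1],[[0.01,-0.12,0],[0,0,-0.49],1],[[0.012,-0.15,0],[0,0,-0.61],1],[[0.014,-0.18,0],[0,0,-0.73],1],[[0.016,-0.21,0],[0,0,-0.85],1],[[0.018,-0.24,0],[0,0,-0.97],1],[[0.02,-0.27,0],[0,0,-1.08],1],[[0.022,-0.295,0],[0,0,-1.17],1],[[0.024,-0.313,0],[0,0,-1.236],1]]'

```text
clock: 7.05
position: [0.4694, -0.3056, 0.3013]
tcp_rot: [2.063, 2.369, -0.003]
contact_force: [0.1, 0.6, -2.0]
width: 0.0092
```

Call:
step_arm --deltas '[[[0,0,-0.01],[0,0,0],1],[[0,0,-0.025],[0,0,0],1],[[0,0,-0.039],[0,0,0],1],[[0,0,-0.039],[0,0,0],1],[[0,0,-0.039],[0,0,0],1]]'

```text
clock: 7.55
position: [0.4706, -0.3007, 0.2624]
tcp_rot: [-2.049, -2.38, 0.0]
contact_force: [0.6, 0.1, -1.3]
width: 0.0089
```

Run:
```python
from h import *
c=cam('scene'); crop(c,(340,120,500,270),4,'s4.png')
c=cam('side'); crop(c,(250,110,410,260),4,'d4.png')
c=cam('wrist'); save(c,'w4.png')
T,o=pose(); print(o['qpos'].round(3),o['position'],ang(T[:3,1]),o['width'],o['contact_force'])
```

```text
[ 0.83   0.631 -0.579  1.74   0.426  0.898  0.218] [ 0.47148949 -0.30105673  0.26339934] 8.545210379499508 0.00905447494410436 [ 0.181256    0.26316958 -1.8894567 ]
```

View pics/s4.png

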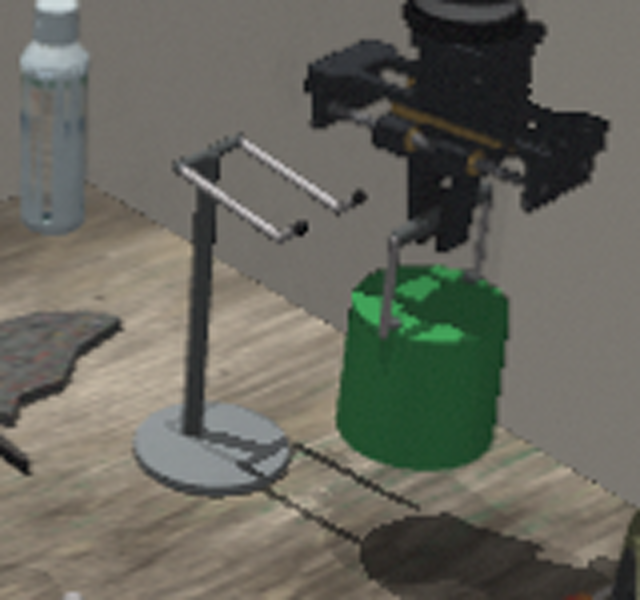

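View pics/d4.png

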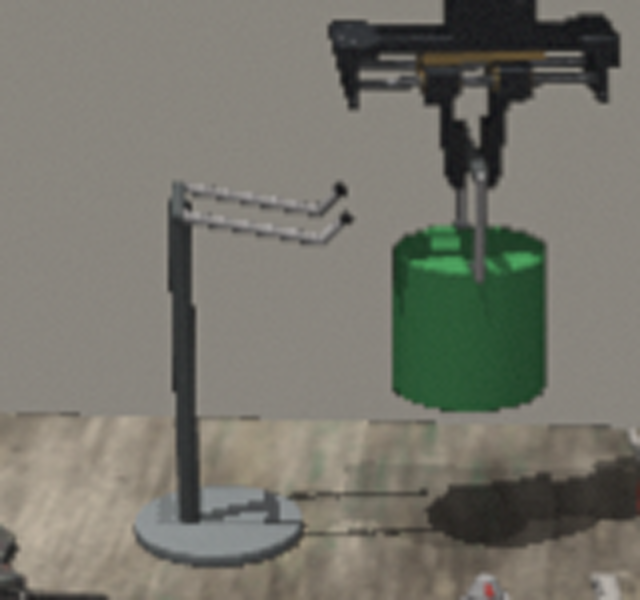

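View pics/w4.png

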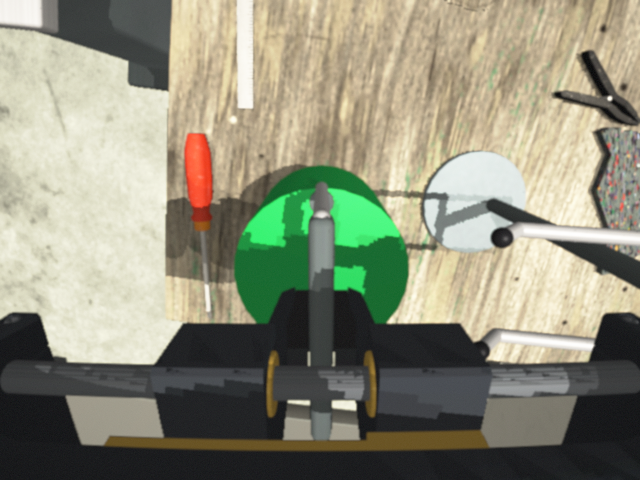

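Run:
```python
from h import *
c=cam('wrist'); 
t=toplane(c,[(502,238),(485,350)],.242); print(t.round(4), ang(t[0]-t[1])-90)
p=toplane(c,[(525,231),(636,237.5)],.227); print(p.round(4),ang(p[1]-p[0]))
T,o=pose(); print(o['position'],ang(T[:3,1]))
```

```text
[[ 0.5522 -0.2587  0.242 ]
 [ 0.5632 -0.3215  0.242 ]] 9.953114206749063
[[ 0.5723 -0.2567  0.227 ]
 [ 0.6367 -0.2506  0.227 ]] 5.369148525801939
[ 0.47148036 -0.30113455  0.26339956] 8.540316755411894
```

Call:
step_arm --deltas '[[[0.01,0.0015,0],[0,0,0],1],[[0.022,0.003,0],[0,0,0],1],[[0.034,0.005,0],[0,0,0],1],[[0.046,0.0065,0],[0,0,0],1],[[0.058,0.008,0],[0,0,0],1],[[0.07,0.01,0],[0,0,0],1],[[0.082,0.0115,0],[0,0,0],1],[[0.094,0.013,0],[0,0,0],1],[[0.103,0.0145,0],[0,0,0],1],[[0.103,0.0145,0],[0,0,0],1],[[0.103,0.0145,0],[0,0,0],1]]'

```text
clock: 8.85
position: [0.574, -0.2865, 0.2625]
tcp_rot: [-2.049, -2.38, 0.001]
contact_force: [-0.7, 0.7, -2.6]
width: 0.0093
```

Run:
```python
from h import *
c=cam('scene'); crop(c,(340,120,500,270),4,'s5.png')
c=cam('side'); crop(c,(250,110,410,260),4,'d5.png')
T,o=pose(); print(o['qpos'].round(3),o['position'],ang(T[:3,1]),o['width'],o['contact_force'])
```

```text
[ 0.683  0.741 -0.556  1.485  0.427  1.038  0.174] [ 0.57350494 -0.28691412  0.26263624] 8.515311149631021 0.009100222822197444 [ 0.65403811 -0.41669315 -1.86774941]
```

View pics/s5.png

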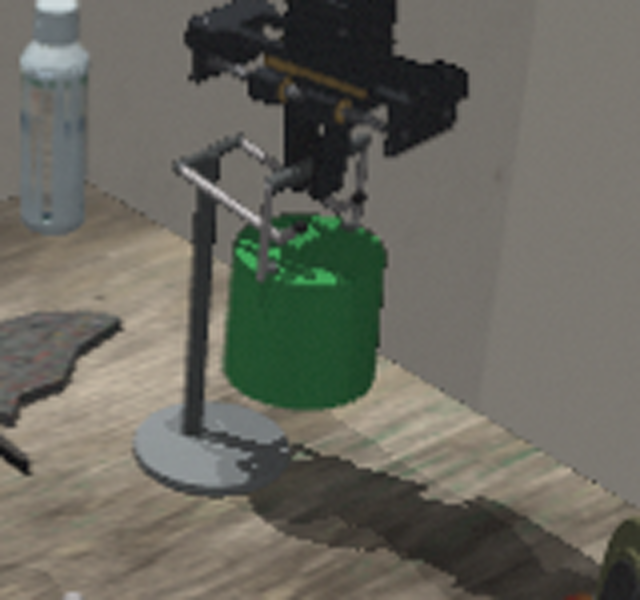

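View pics/d5.png

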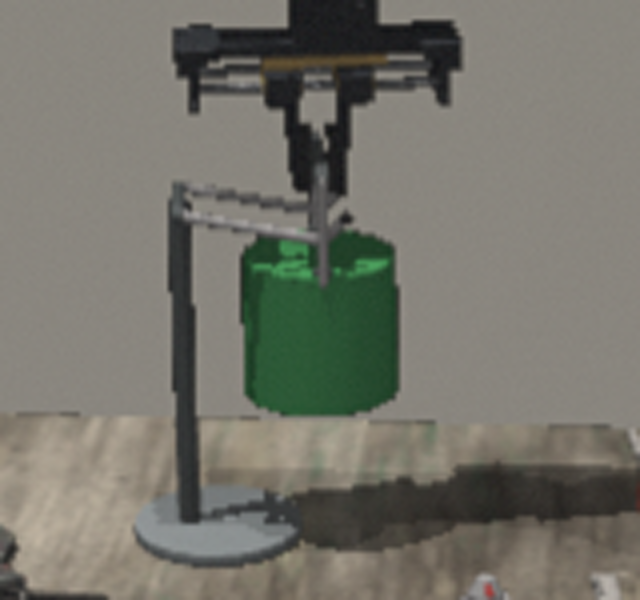

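Call:
step_arm --deltas '[[[0,0,-0.008],[0,0,0],1],[[0,0,-0.016],[0,0,0],1],[[0,0,-0.022],[0,0,0],1],[[0,0,-0.027],[0,0,0],1],[[0,0,-0.031],[0,0,0],1],[[0,0,-0.033],[0,0,0],1],[[0,0,-0.033],[0,0,0],1]]'

```text
clock: 9.65
position: [0.5755, -0.2864, 0.2303]
tcp_rot: [2.048, 2.379, 0.003]
contact_force: [2.7, 0.4, 0.1]
width: 0.0091
```

Call:
step_arm --deltas '[[[0,0,-0.001],[0,0,0],1],[[0,0,-0.002],[0,0,0],1],[[0,0,-0.002],[0,0,0],1]]'

```text
clock: 9.95
position: [0.576, -0.2864, 0.2294]
tcp_rot: [2.047, 2.378, 0.004]
contact_force: [2.8, 0.3, 5.1]
width: 0.0095
```

Run:
```python
from h import *
c=cam('scene'); crop(c,(380,140,440,200),10,'s6.png')
c=cam('side'); crop(c,(290,130,370,190),10,'d6.png')
T,o=pose(); print(o['position'],o['contact_force'],o['wrist_torque'])
```

```text
[ 0.57599905 -0.28640893  0.22936102] [3.14062519 0.07020092 5.05439991] [ 0.1137068  -0.65885676 -0.0444891 ]
```

View pics/s6.png

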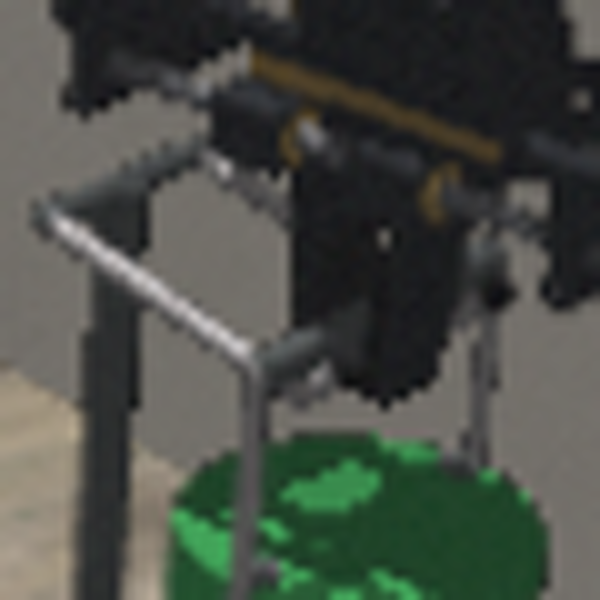

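View pics/d6.png

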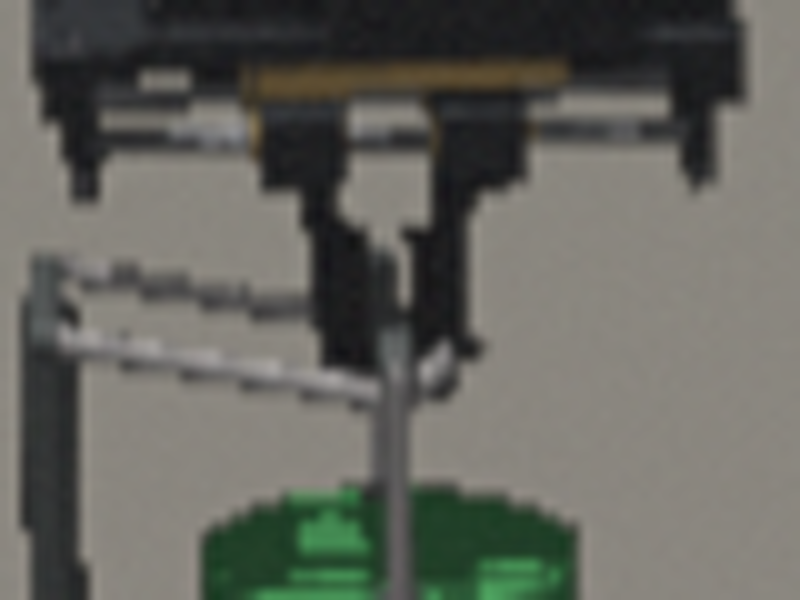

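Call:
step_arm --deltas '[[[0,0,0],[0,0,0],0.5],[[0,0,0],[0,0,0],0.2],[[0,0,0],[0,0,0],0],[[0,0,0],[0,0,0],0],[[0,0,0],[0,0,0],0],[[0,0,0],[0,0,0],0]]'

```text
clock: 10.65
position: [0.574, -0.2866, 0.2276]
tcp_rot: [-2.05, -2.38, 0.0]
contact_force: [0.3, -0.2, -0.8]
width: 0.0441
```

Run:
```python
from h import *
c=cam('scene'); crop(c,(340,120,500,270),4,'s7.png')
T,o=pose(); print(o['position'],o['contact_force'],o['width'])
```

```text
[ 0.57399967 -0.28661566  0.22762565] [ 0.28543603  0.16646241 -0.86885389] 0.044073233579790726
```

View pics/s7.png

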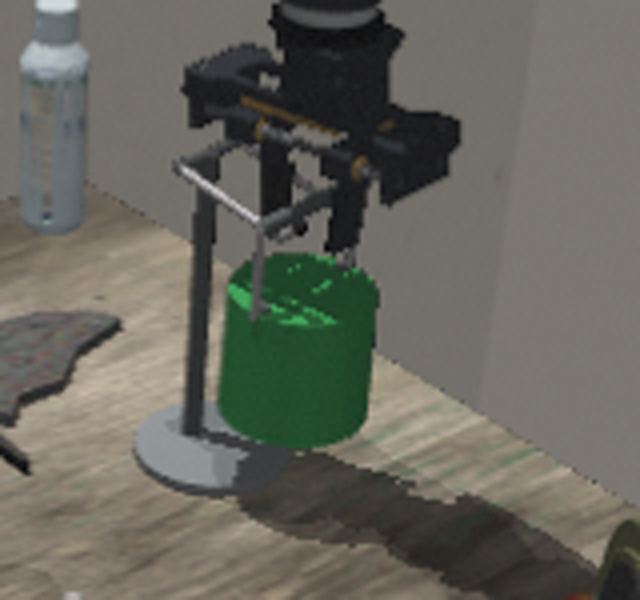

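Call:
step_arm --deltas '[[[0,0,0.02],[0,0,0],0],[[0,0,0.05],[0,0,0],0],[[0,0,0.09],[0,0,0],0],[[-0.02,0.04,0.12],[0,0,0.05],0],[[-0.03,0.08,0.13],[0,0,0.1],0],[[-0.05,0.12,0.13],[0,0,0.2],0],[[-0.07,0.16,0.13],[0,0,0.3],0],[[-0.09,0.2,0.13],[0,0,0.4],0],[[-0.11,0.24,0.13],[0,0,0.4],0],[[-0.127,0.27,0.13],[0,0,0.4],0],[[-0.127,0.298,0.13],[0,0,0.4],0],[[-0.127,0.298,0.13],[0,0,0.4],0]]'

```text
clock: 11.9
position: [0.4467, 0.0155, 0.3586]
tcp_rot: [1.526, 2.745, 0.004]
contact_force: [1.0, 0.5, 0.3]
width: 0.0441
```

Call:
step_arm --deltas '[[[0,0,0],[0,0,0],0],[[0,0,0],[0,0,0],0],[[0,0,0],[0,0,0],0]]'

```text
clock: 12.2
position: [0.4473, 0.0101, 0.3575]
tcp_rot: [-1.539, -2.738, 0.001]
contact_force: [-0.2, -0.4, 0.1]
width: 0.0442
```

Run:
```python
from h import *
c=cam('wrist'); save(c,'w5.png')
T,o=pose(); print(o['qpos'].round(3),o['position'],ang(T[:3,1]))
print(topix(c,[[.447,.0115,.111],[.447,.0115,.035]]))
c=cam('scene'); save(c,'s8.png'); c=cam('side'); save(c,'d8.png')
```

```text
[ 0.422  0.388 -0.784  1.894  0.324  0.992  0.042] [0.44728429 0.01026294 0.35751448] 31.329212514523775
[[322.96207    201.18710002]
 [322.75648784 189.46047721]]
```

View pics/w5.png

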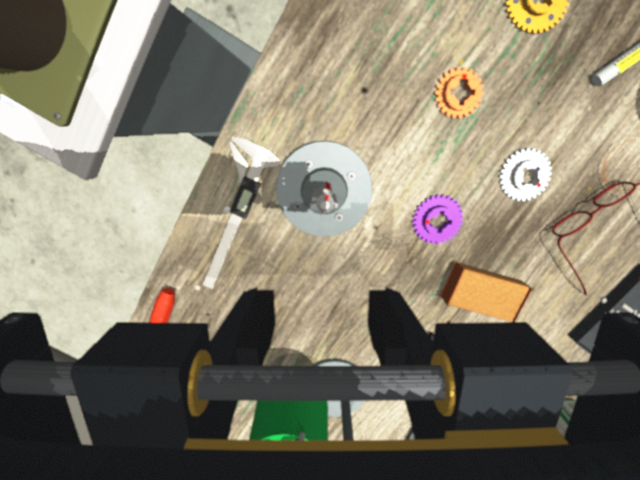

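View pics/s8.png

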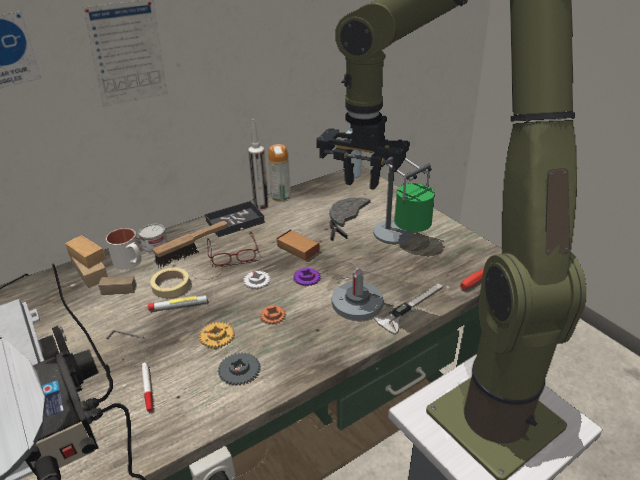

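Run:
```python
from h import *
c=cam('wrist'); crop(c,(270,130,380,240),7,'w5c.png')
im=np.asarray(c['image'])[130:240,270:380].astype(int)
red=(im[...,0]>im[...,1]*1.8)&(im[...,0]>80)
ys,xs=np.nonzero(red); print(list(zip(xs+270,ys+130)))
print(toplane(c,[(325,189)],.02))
```

```text
[(np.int64(326), np.int64(183)), (np.int64(325), np.int64(184)), (np.int64(326), np.int64(184)), (np.int64(327), np.int64(184)), (np.int64(328), np.int64(184)), (np.int64(326), np.int64(185)), (np.int64(327), np.int64(185)), (np.int64(328), np.int64(185)), (np.int64(326), np.int64(186)), (np.int64(327), np.int64(186)), (np.int64(328), np.int64(186)), (np.int64(326), np.int64(187)), (np.int64(327), np.int64(187)), (np.int64(328), np.int64(187)), (np.int64(329), np.int64(187)), (np.int64(327), np.int64(188)), (np.int64(328), np.int64(188)), (np.int64(329), np.int64(188)), (np.int64(328), np.int64(189)), (np.int64(329), np.int64(189)), (np.int64(326), np.int64(195)), (np.int64(325), np.int64(196)), (np.int64(326), np.int64(196)), (np.int64(327), np.int64(196)), (np.int64(325), np.int64(197)), (np.int64(326), np.int64(197)), (np.int64(327), np.int64(197)), (np.int64(325), np.int64(198)), (np.int64(326), np.int64(198)), (np.int64(327), np.int64(198)), (np.int64(325), np.int64(199)), (np.int64(326), np.int64(199)), (np.int64(327), np.int64(199))]
[[0.45064042 0.01206921 0.02      ]]
```

View pics/w5c.png

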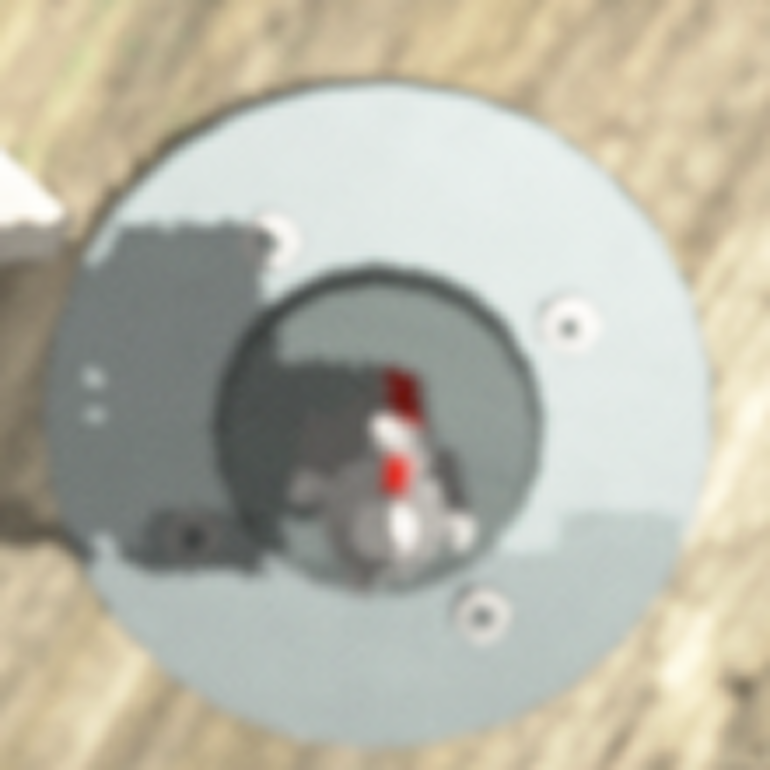

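Call:
step_arm --deltas '[[[0.005,-0.01,-0.04],[0,0,0],0],[[0.01,-0.02,-0.08],[0,0,0],0],[[0.015,-0.026,-0.12],[0,0,0],0],[[0.015,-0.026,-0.15],[0,0,0],0],[[0.015,-0.026,-0.177],[0,0,0],0],[[0.015,-0.026,-0.177],[0,0,0],0],[[0.015,-0.026,-0.177],[0,0,0],0],[[0.015,-0.026,-0.177],[0,0,0],0]]'

```text
clock: 13.2
position: [0.4631, -0.0144, 0.182]
tcp_rot: [1.535, 2.738, 0.002]
contact_force: [0.0, 0.5, -0.2]
width: 0.0441
```

Run:
```python
from h import *
c=cam('wrist'); save(c,'w6.png'); crop(c,(210,100,430,290),3.6,'w6c.png')
T,o=pose(); print(o['qpos'].round(3),o['position'],ang(T[:3,1]))
import pickle; pickle.dump(c,open('w6.pkl','wb'))
```

```text
[ 0.289  0.648 -0.566  2.1    0.646  0.567 -0.196] [ 0.46317589 -0.0144799   0.1821359 ] 31.4398010465393
```

View pics/w6c.png

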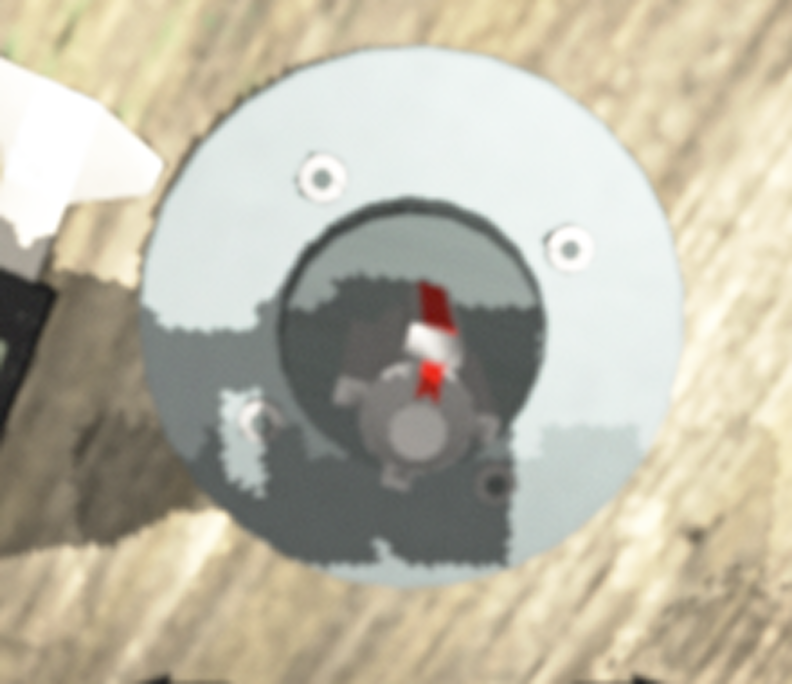

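```bash
cat > hubfit.py <<'E'
from h import *
import pickle
from scipy.optimize import least_squares
c=pickle.load(open('w6.pkl','rb'))
f=lambda p: np.array(p)/3.6+[210,100]-[0.36,0.36]
print('conetop',toplane(c,f([(418,432)]),.111), 'screws',toplane(c,f([(322,178),(570,248),(497,484),(260,420)]),.021).round(4), toplane(c,f([(322,178),(570,248),(497,484),(260,420)]),.021).mean(0))
n=f([(347,388),(397,475),(488,432)]); P=toplane(c,n,.098); print(P.round(4)); mid=(P[0]+P[2])/2
print('LR',ang(P[2]-P[0]), np.linalg.norm(P[2]-P[0]), mid, 'bottom dir', ang(P[1]-mid), np.linalg.norm(P[1]-mid))
# wide: red cone mark & stripe
print('wide at z=.099 ', toplane(c,f([(431,338)]),.099), ang(toplane(c,f([(431,338)]),.099)[0]-mid))
print('stripe base', ang(toplane(c,f([(432,285)]),.035)[0]-toplane(c,f([(322,178),(570,248),(497,484),(260,420)]),.021).mean(0)))
E
python3 hubfit.py
```

```text
conetop [[0.45092166 0.00887429 0.111     ]] screws [[ 0.4139  0.0293  0.021 ]
 [ 0.4715  0.0458  0.021 ]
 [ 0.4882 -0.0119  0.021 ]
 [ 0.43   -0.0282  0.021 ]] [0.45090639 0.00873326 0.021     ]
[[ 0.4377  0.0064  0.098 ]
 [ 0.4539 -0.0029  0.098 ]
 [ 0.4637  0.0127  0.098 ]]
LR 13.643056792765737 0.026716805607145757 [0.4507304  0.00950176 0.098     ] bottom dir -75.78477268459936 0.012780202663501267
wide at z=.099  [[0.44570912 0.02202371 0.099     ]] 111.85070541874929
stripe base 104.69200416191745
```

Run:
```python
from h import *
c=r.read_camera('wrist'); T=np.eye(4); a=np.radians(79.146)
y=np.array([np.cos(a),np.sin(a),0]); z=np.array([0,0,-1.]); x=np.cross(y,z)
T[:3,:3]=np.c_[x,y,z]; T[:3,3]=[.44707,.01328,.35967]
c['T']=T@np.array(c['hand_eye']); im=cv2.cvtColor(cv2.imread('pics/w1.png'),cv2.COLOR_BGR2RGB)
c['image']=im; crop(c,(430,80,610,250),4,'w1d.png')
i=im.astype(int)
for n,(u,v) in dict(a=(567,125),b=(562,214),d=(465,221)).items():
    s=i[v-20:v+20,u-20:u+20]; 
    red=(s[...,0]>140)&(s[...,1]<s[...,0]*.45)&(s[...,2]<s[...,0]*.45) if n!='d' else (s[...,0]>200)&(s[...,1]<70)
    ys,xs=np.nonzero(red); m=np.array([xs.mean()+u-20,ys.mean()+v-20]); 
    p=toplane(c,[(u,v),m],.017); print(n,len(xs),m,ang(p[1]-p[0]),np.linalg.norm(p[1]-p[0]))
```

```text
a 16 [581.5625 113.75  ] 119.24056594871328 0.023372956243146555
b 5 [578.8 218.4] 65.93239938364486 0.028206801496884294
d 0 [nan nan] nan nan<stdin>:11: RuntimeWarning: Mean of empty slice.
  ret = ret.dtype.type(ret / rcount)
```

View pics/w1d.png

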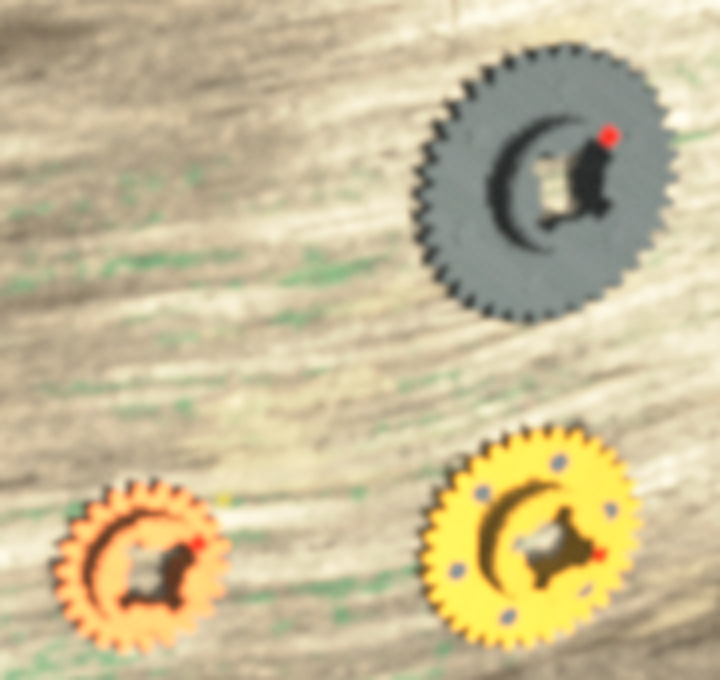

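Run:
```python
from h import *
c=cam('scene')
for z in (0,.1,.2): print(z,toplane(c,[(95,360),(130,470),(55,270),(147,385)],z).round(2).tolist())
```

```text
0 [[0.64, 0.63, 0.0], [0.32, 0.65, 0.0], [1.07, 0.63, 0.0], [0.5, 0.55, 0.0]]
0.1 [[0.53, 0.63, 0.1], [0.24, 0.65, 0.1], [0.91, 0.64, 0.1], [0.41, 0.56, 0.1]]
0.2 [[0.42, 0.64, 0.2], [0.17, 0.65, 0.2], [0.75, 0.64, 0.2], [0.31, 0.57, 0.2]]
```

Call:
step_arm --deltas '[[[0,0,0.04],[0,0,0],0],[[0,0.03,0.08],[0,0,0],0],[[0,0.07,0.09],[0,0,0],0],[[-0.01,0.11,0.09],[0,0,0],0],[[-0.01,0.15,0.09],[0,0,0],0],[[-0.02,0.19,0.09],[0,0,0],0],[[-0.02,0.23,0.07],[0,0,0],0],[[-0.02,0.27,0.05],[0,0,0],0],[[-0.02,0.31,0.03],[0,0,0],0],[[-0.02,0.34,0],[0,0,0],0],[[-0.02,0.345,-0.02],[0,0,0],0],[[-0.02,0.345,-0.02],[0,0,0],0]]'

```text
clock: 14.55
position: [0.4407, 0.3308, 0.1591]
tcp_rot: [-1.532, -2.741, 0.005]
contact_force: [-1.5, -0.2, -0.1]
width: 0.0442
```

Call:
step_arm --deltas '[[[0,0,0],[0,0,0],0],[[0,0,0],[0,0,0],0]]'

```text
clock: 14.75
position: [0.4431, 0.3297, 0.1622]
tcp_rot: [1.538, 2.738, 0.002]
contact_force: [-0.2, 0.1, 0.3]
width: 0.0438
```

```bash
cat >> h.py <<'E'
import pickle
def snap(n):
    c=cam('wrist'); save(c,n+'.png'); T,o=pose(); print(o['clock'],o['qpos'].round(2),o['position'].round(4),ang(T[:3,1]).round(2)); pickle.dump(c,open(n+'.pkl','wb')); return c
E
python3 - <<'E'
from h import *
snap('w7')
E
```

```text
14.8 [-0.41  0.76 -0.54  1.86  0.6   0.68 -0.76] [0.4431 0.3298 0.1622] 31.35
```

View pics/w7.png

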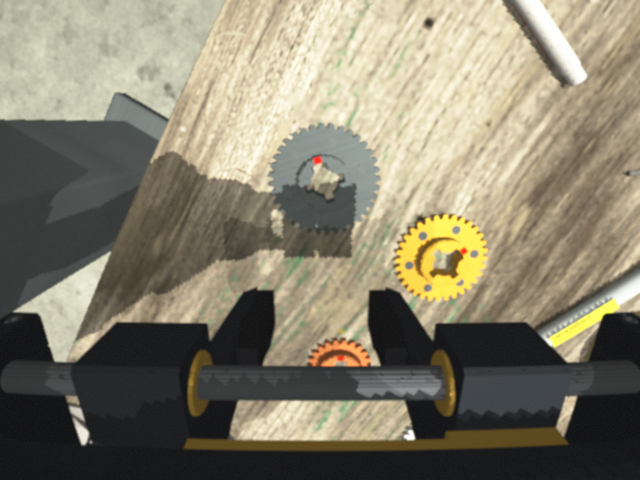

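```bash
cat >> h.py <<'E'
def overlay(c,ctr,rad,g,box,k,f,z0=0.):
    """cog centre xy, disc radius, groove angle deg"""
    im=np.asarray(c['image']).copy(); x0,y0,x1,y1=box
    b=cv2.resize(im[y0:y1,x0:x1],None,fx=k,fy=k,interpolation=cv2.INTER_CUBIC)
    t=np.linspace(0,2*np.pi,90)
    for rr,z,col in((rad,.006,(0,255,255)),(.022,.017,(255,0,255)),(.0113,.017,(0,0,255))):
        P=np.c_[ctr[0]+rr*np.cos(t),ctr[1]+rr*np.sin(t),0*t+z+z0]
        cv2.polylines(b,[((topix(c,P)-[x0,y0]+.5)*k).astype(int)],True,col,1)
    for q in range(4):
        a=np.radians(g+90*q); w=.0062 if q==0 else .0037
        e=np.array([np.cos(a),np.sin(a)]); s=np.array([-e[1],e[0]])
        P=np.array([ctr[:2]+e*.0105+s*w,ctr[:2]+e*.0165+s*w,ctr[:2]+e*.0165-s*w,ctr[:2]+e*.0105-s*w])
        cv2.polylines(b,[((topix(c,np.c_[P,np.full(4,.017+z0)])-[x0,y0]+.5)*k).astype(int)],False,(255,255,255) if q==0 else (0,0,255),1)
    cv2.imwrite('pics/'+f,cv2.cvtColor(b,cv2.COLOR_RGB2BGR))
E
python3 - <<'E'
from h import *
c=pickle.load(open('w7.pkl','rb'))
p=toplane(c,[(270,177),(380,177),(325,122.5),(325,231)],.006);print(p.round(4))
ctr=np.array([(p[0]+p[1])/2,(p[2]+p[3])/2]).mean(0); print(ctr)
m=toplane(c,[(318,160)],.017)[0]; print(ang(m-ctr),np.linalg.norm((m-ctr)[:2]))
overlay(c,ctr,.047,ang(m-ctr),(255,110,395,245),5,'o7.png')
E
```

```text
[[0.3845 0.3417 0.006 ]
 [0.4631 0.3895 0.006 ]
 [0.4011 0.4026 0.006 ]
 [0.4484 0.3254 0.006 ]]
[0.42427307 0.36482597 0.006     ]
141.28497373371076 0.016809437070885988
```

View pics/o7.png

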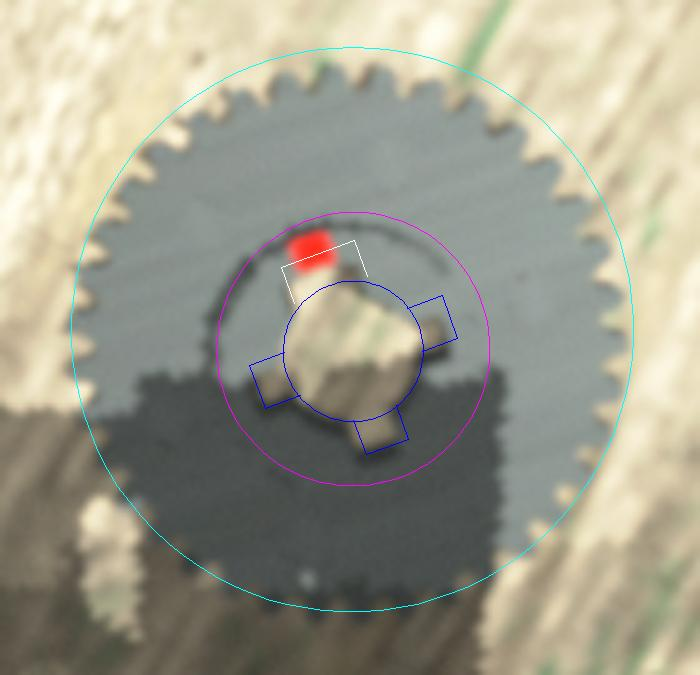

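Run:
```python
from h import *
c=pickle.load(open('w7.pkl','rb'))
f=lambda p: np.array(p)/5+[255,110]-.5
p=toplane(c,f([(312,250),(445,338),(383,447),(256,385)]),.017); mid=(p[1]+p[3])/2
print(mid, ang(p[1]-p[3])+90, ang(p[0]-p[2]), np.linalg.norm(p[1]-p[3]))
ctr=toplane(c,f([(351,340)]),.006)[0]; print(ctr, ang(p[0]-ctr))
for q in(1,3): print(ang(p[q]-ctr))
print(ang(p[2]-ctr)-180)
g=123.5
overlay(c,ctr,.046,g,(255,110,395,245),5,'o7.png')
```

```text
[0.42460909 0.36328041 0.017     ] 135.30926681929628 141.30215189997543 0.03140443540394388
[0.42382004 0.36506378 0.006     ] 143.26579986317032
38.404562460882715
-128.38069894609714
-220.68948215163834
```

View pics/o7.png

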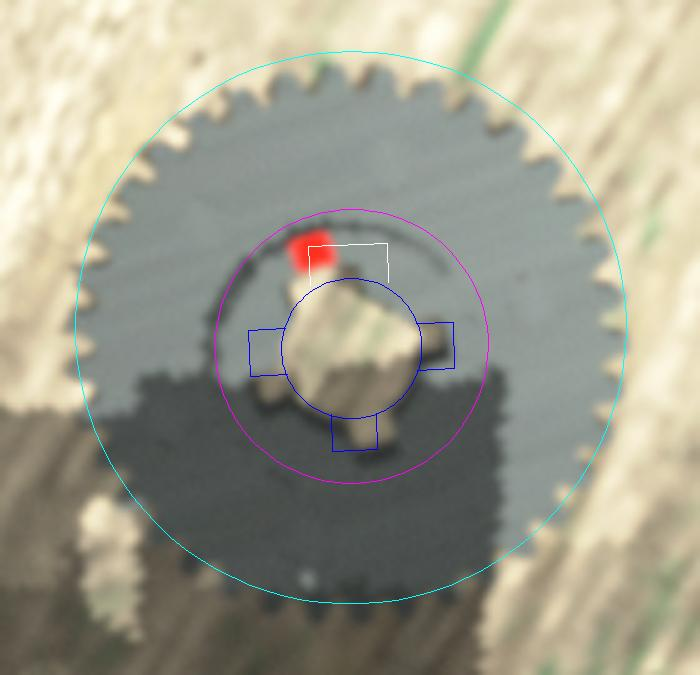

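```bash
cat >> h.py <<'E'
from scipy.optimize import least_squares
TT=np.linspace(0,2*np.pi,361)
def fitcirc(c,ext,z,r=None,x0=None):
    """ext: left,right,top,bottom pixel extents; returns cx,cy(,r)"""
    l,rt,t,b=ext
    if x0 is None: x0=toplane(c,[((l+rt)/2,(t+b)/2)],z)[0][:2]
    def f(q):
        rr=q[2] if r is None else r
        u=topix(c,np.c_[q[0]+rr*np.cos(TT),q[1]+rr*np.sin(TT),0*TT+z])
        return np.array([u[:,0].min()-l,u[:,0].max()-rt,u[:,1].min()-t,u[:,1].max()-b])
    s=least_squares(f,list(x0[:2])+([.04] if r is None else []),diff_step=1e-4); return s.x,s.fun
E
python3 - <<'E'
from h import *
c=pickle.load(open('w7.pkl','rb'))
f=lambda p: np.array(p)/5+[255,110]-.5
l,t=f((74,65)); rt,b=f((628,617))
for rr in(None,.047): q,e=fitcirc(c,(l,rt,t,b),.006,rr); print(q,e)
ctr=q[:2]
p=toplane(c,f([(312,250),(445,338),(383,447),(256,385)]),.017)
print([ang(p[i][:2]-ctr)+o for i,o in((0,0),(1,90),(2,180),(3,270))],[np.linalg.norm(p[i][:2]-ctr) for i in range(4)])
overlay(c,ctr,.047,137,(255,110,395,245),5,'o7.png')
E
```

```text
[0.42500544 0.36315028 0.04626625] [ 0.14739278 -0.14748147 -0.14108622  0.15386301]
[0.42509301 0.36300937] [-0.71804636  0.71958896 -0.88257222  1.13389722]
[np.float64(140.63054101772272), np.float64(137.27784250180417), np.float64(142.1965071026466), np.float64(133.37733838737674)] [np.float64(0.019250090957225137), np.float64(0.015563758708720534), np.float64(0.014456000802343882), np.float64(0.01585887657758951)]
```

View pics/o7.png

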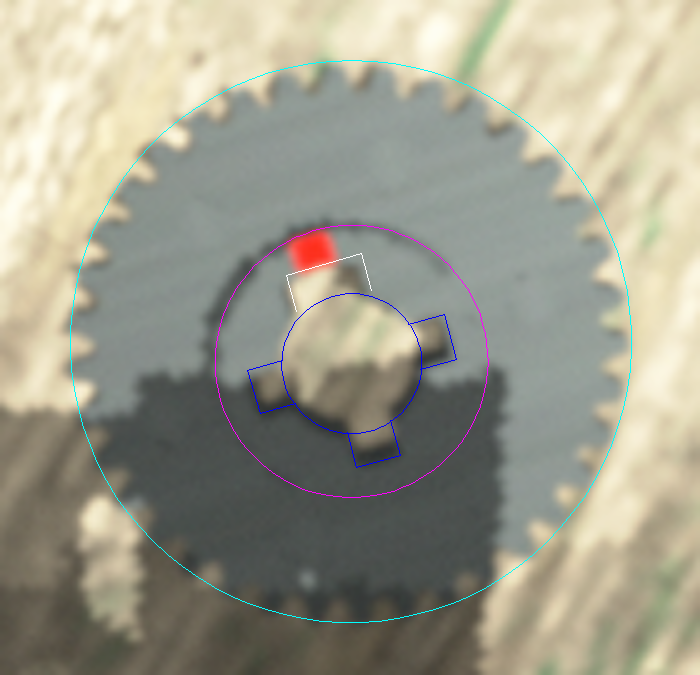

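Call:
step_arm --deltas '[[[-0.01,0.015,-0.02],[0,0,0],-0.45],[[-0.018,0.033,-0.05],[0,0,0],-0.45],[[-0.018,0.033,-0.08],[0,0,0],-0.45],[[-0.018,0.033,-0.11],[0,0,0],-0.45],[[-0.018,0.033,-0.13],[0,0,0],-0.45],[[-0.018,0.033,-0.142],[0,0,0],-0.45],[[-0.018,0.033,-0.142],[0,0,0],-0.45],[[-0.018,0.033,-0.142],[0,0,0],-0.45]]'

```text
clock: 15.6
position: [0.4249, 0.3637, 0.0197]
tcp_rot: [1.537, 2.739, 0.003]
contact_force: [-0.5, -0.2, -0.9]
width: 0.064
```

Call:
step_arm --deltas '[[[0,0,0],[0,0,0],0.1],[[0,0,0],[0,0,0],0.2],[[0,0,0],[0,0,0],0.3],[[0,0,0],[0,0,0],0.3],[[0,0,0],[0,0,0],0.3]]' --grip_force 25

```text
clock: 16.1
position: [0.4246, 0.3638, 0.0193]
tcp_rot: [1.536, 2.74, 0.002]
contact_force: [0.6, 0.3, 4.7]
width: 0.0429
```

Call:
step_arm --deltas '[[[0,0,0.005],[0,0,0],0.3],[[0,0,0.02],[0,0,0],0.3],[[0,0,0.05],[0,0,0],0.3],[[0,-0.01,0.09],[0,0,0],0.3],[[0,-0.03,0.13],[0,0,-0.1],0.3],[[0.005,-0.07,0.16],[0,0,-0.2],0.3],[[0.01,-0.11,0.17],[0,0,-0.3],0.3],[[0.015,-0.15,0.17],[0,0,-0.4],0.3],[[0.02,-0.19,0.17],[0,0,-0.5],0.3],[[0.025,-0.23,0.17],[0,0,-0.6],0.3],[[0.025,-0.25,0.17],[0,0,-0.602],0.3],[[0.025,-0.25,0.17],[0,0,-0.602],0.3]]'

```text
clock: 17.3
position: [0.4482, 0.109, 0.1883]
tcp_rot: [2.285, 2.155, -0.007]
contact_force: [-0.5, -0.2, -1.8]
width: 0.0428
```

Run:
```python
from h import *
c=snap('w8'); print(r.get_obs()['width'],r.get_obs()['contact_force'])
```

```text
17.35 [-0.07  0.61 -0.42  2.1   0.49  0.53 -0.91] [0.4486 0.1119 0.1886] -3.18
0.042830820659151246 [-0.00689333 -0.13982124 -1.59288937]
```

View pics/w8.png

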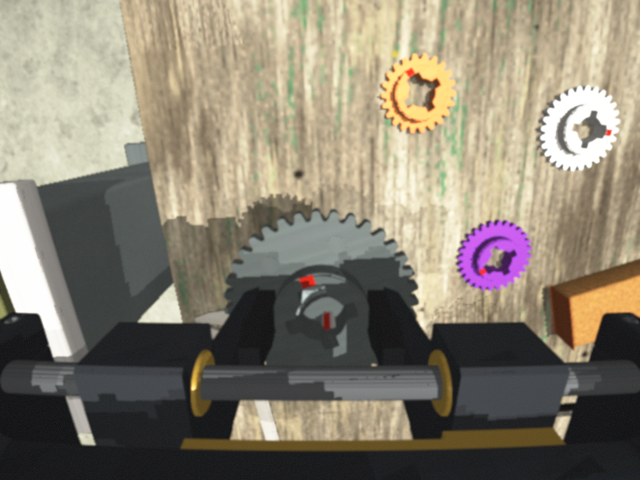

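```bash
cat > inh.py <<'E'
from h import *
import sys
def go(n,dx,dy,g,rad,f,box=(210,190,430,360),k=3.6):
    c=pickle.load(open(n+'.pkl','rb')); T=c['T']@np.linalg.inv(np.array(c['hand_eye'])); p=T[:3,3]; print(p)
    overlay(c,p[:2]+[dx,dy],rad,g,box,k,f,z0=p[2]-.0193)
E
python3 -c "
from inh import *
go('w8',0,0,104,.047,'o8.png')"
```

```text
[0.4481909  0.10898299 0.18834178]
```

View pics/o8.png

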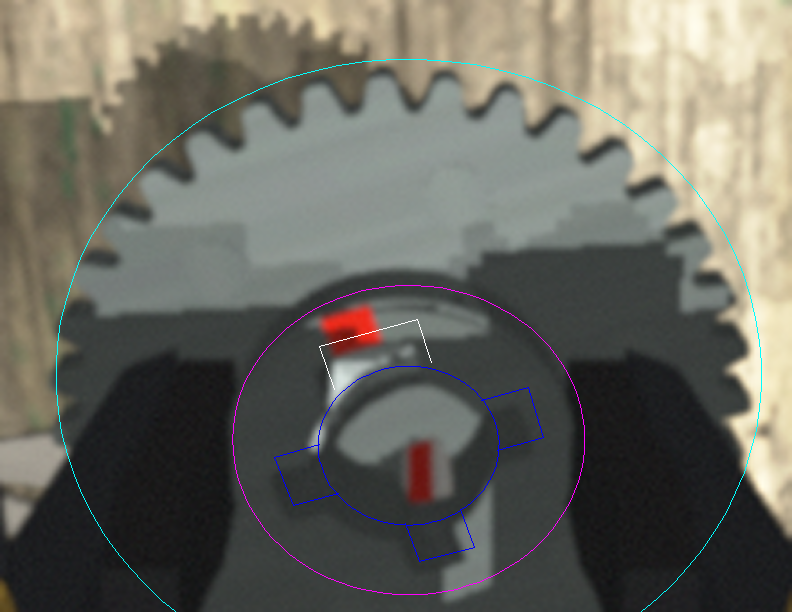

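Call:
step_arm --deltas '[[[0.001,-0.02,0],[0,0,0],0.3],[[0.001,-0.05,0],[0,0,0],0.3],[[0.002,-0.08,0],[0,0,0],0.3],[[0.002,-0.1,0],[0,0,0],0.3],[[0.002,-0.1045,0],[0,0,0],0.3],[[0.002,-0.1045,0],[0,0,0],0.3],[[0.002,-0.1045,0],[0,0,0],0.3],[[0.002,-0.1045,0],[0,0,0],0.3]]'

```text
clock: 18.15
position: [0.4514, 0.0109, 0.1889]
tcp_rot: [-2.276, -2.165, -0.002]
contact_force: [0.3, 0.3, -1.7]
width: 0.0426
```

Run:
```python
from h import *
c=snap('w9'); print(r.get_obs()['width'],r.get_obs()['contact_force'])
crop(c,(210,190,430,360),3.6,'w9c.png')
```

```text
18.2 [ 0.16  0.6  -0.44  2.13  0.52  0.51 -0.72] [0.4513 0.0105 0.1888] -2.88
0.042504104689690146 [ 0.07642364 -1.36465313 -1.80792968]
```

View pics/w9c.png

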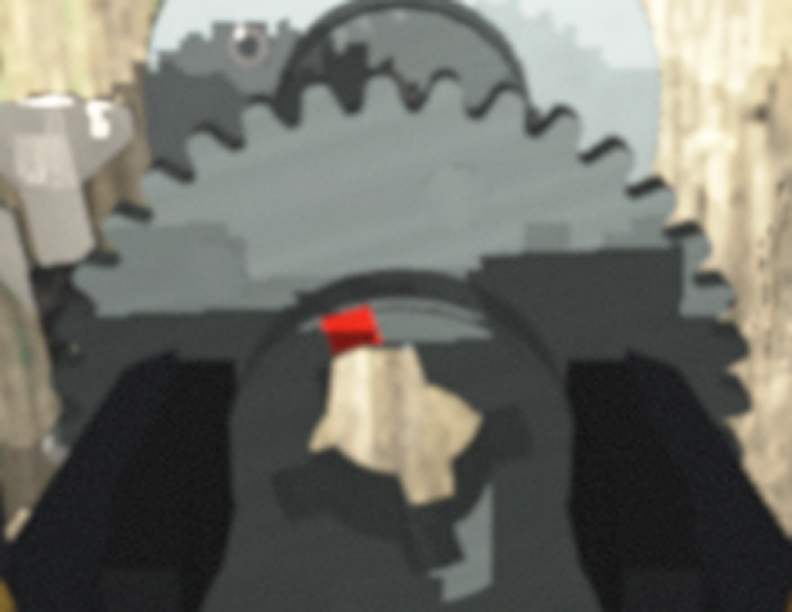

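Call:
step_arm --deltas '[[[0,-0.001,-0.02],[0,0,0],0.3],[[0,-0.001,-0.04],[0,0,0],0.3],[[0,-0.001,-0.052],[0,0,0],0.3],[[0,-0.001,-0.057],[0,0,0],0.3],[[0,-0.001,-0.061],[0,0,0],0.3],[[0,-0.001,-0.065],[0,0,0],0.3],[[0,-0.001,-0.066],[0,0,0],0.3]]'

```text
clock: 18.9
position: [0.4513, 0.0081, 0.1228]
tcp_rot: [2.279, 2.162, 0.001]
contact_force: [-0.4, 0.4, -1.6]
width: 0.0432
```

Call:
step_arm --deltas '[[[0,0,-0.002],[0,0,0],0.3],[[0,0,-0.004],[0,0,0],0.3],[[0,0,-0.004],[0,0,0],0.3]]'

```text
clock: 19.2
position: [0.4521, 0.0087, 0.1188]
tcp_rot: [2.279, 2.162, 0.004]
contact_force: [2.6, 2.3, -2.3]
width: 0.0426
```

Call:
step_arm --deltas '[[[0.001,0.001,-0.002],[0,0,0],0.3],[[0.001,0.001,-0.005],[0,0,0],0.3],[[0.001,0.001,-0.008],[0,0,0],0.3],[[0.001,0.001,-0.008],[0,0,0],0.3]]'

```text
clock: 19.6
position: [0.4518, 0.0096, 0.1103]
tcp_rot: [-2.278, -2.162, -0.0]
contact_force: [-0.8, 4.2, -2.1]
width: 0.0426
```

Call:
step_arm --deltas '[[[0,0.001,-0.008],[0,0,0],0.3],[[0,0.001,-0.016],[0,0,0],0.3],[[0,0.001,-0.024],[0,0,0],0.3],[[0,0.001,-0.032],[0,0,0],0.3],[[0,0.001,-0.035],[0,0,0],0.3],[[0,0.001,-0.035],[0,0,0],0.3]]'

```text
clock: 20.2
position: [0.4517, 0.0098, 0.075]
tcp_rot: [-2.279, -2.162, 0.002]
contact_force: [-0.6, 2.0, -3.4]
width: 0.0428
```

Call:
step_arm --deltas '[[[0,0,0],[0,0,0],-0.1],[[0,0,0],[0,0,0],-0.3],[[0,0,0],[0,0,0],-0.45],[[0,0,0],[0,0,0],-0.45],[[0,0,0],[0,0,0],-0.45]]'

```text
clock: 20.7
position: [0.4523, 0.0096, 0.0759]
tcp_rot: [2.28, 2.161, 0.0]
contact_force: [-0.9, -0.2, 0.2]
width: 0.064
```

Run:
```python
from h import *
o=r.get_obs(); print(o['position'],o['contact_force'],o['width'])
c=snap('w10'); d=cam('side'); crop(d,(300,210,420,330),5,'d10.png')
```

```text
[0.45229104 0.00963112 0.07591921] [-0.92969801 -0.16927939  0.16000171] 0.06401748722625114
20.75 [-0.03  0.81 -0.15  2.21  0.72  0.17 -0.9 ] [0.4522 0.0097 0.0759] -3.05
```

View pics/d10.png

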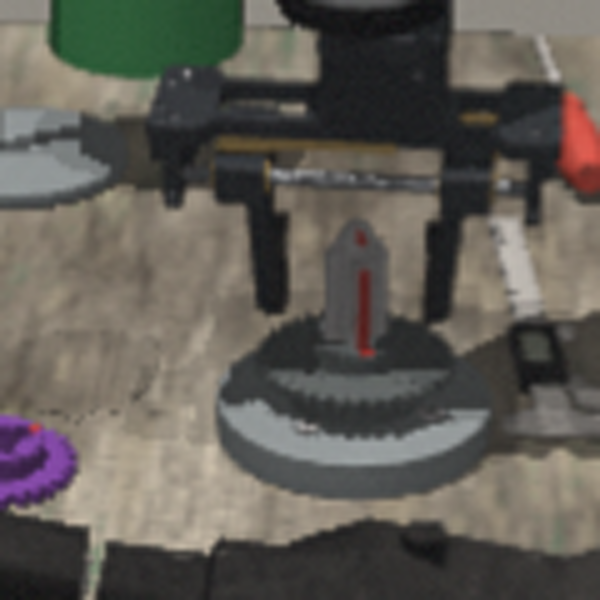

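View pics/w10.png

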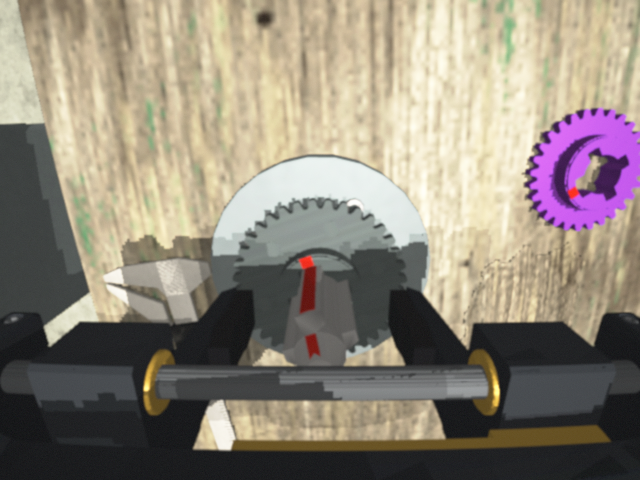

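Call:
step_arm --deltas '[[[0,0,0.03],[0,0,0],-0.45],[[0,0,0.06],[0,0,0],-0.45],[[0.01,0.03,0.09],[0,0,0],-0.45],[[0.02,0.07,0.09],[0,0,0],-0.45],[[0.03,0.11,0.09],[0,0,0],-0.45],[[0.045,0.15,0.09],[0,0,0],-0.45],[[0.06,0.19,0.09],[0,0,0],-0.45],[[0.075,0.23,0.09],[0,0,0],-0.45],[[0.09,0.27,0.09],[0,0,0],-0.45],[[0.096,0.308,0.087],[0,0,0],-0.45],[[0.096,0.308,0.087],[0,0,0],-0.45],[[0.096,0.308,0.087],[0,0,0],-0.45]]'

```text
clock: 22.0
position: [0.5473, 0.3184, 0.1622]
tcp_rot: [-2.277, -2.164, 0.002]
contact_force: [0.5, -1.3, 0.1]
width: 0.0639
```

Call:
step_arm --deltas '[[[0,0,0],[0,0,0],-0.45]]'

```text
clock: 22.1
position: [0.5481, 0.3159, 0.1624]
tcp_rot: [2.28, 2.16, -0.003]
contact_force: [-0.5, -0.2, -0.1]
width: 0.0639
```

Run:
```python
from h import *
c=snap('w11'); crop(c,(250,100,400,250),5,'w11c.png')
```

```text
22.15 [-0.37  0.83 -0.42  1.61  0.44  0.8  -1.03] [0.5483 0.3157 0.1626] -3.14
```

View pics/w11.png

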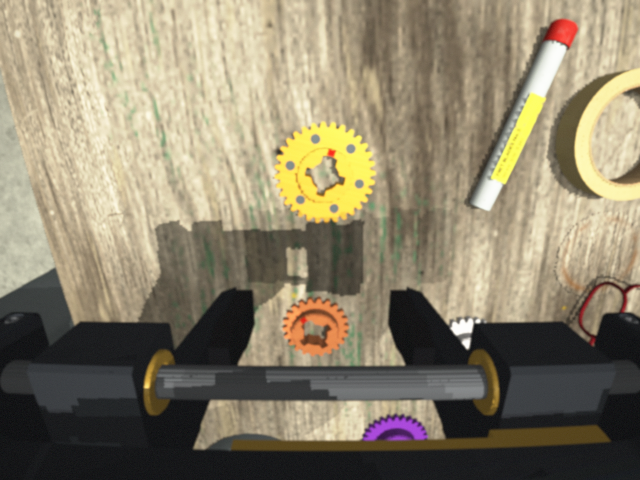

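View pics/w11c.png

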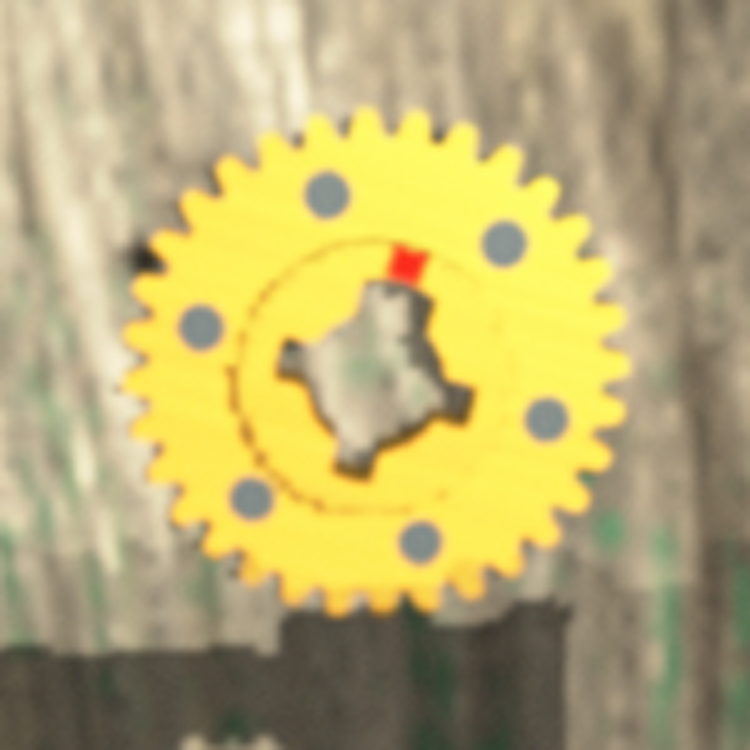

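```bash
cat >> h.py <<'E'
def meas(n,box,k,ext,g4,rad,out):
    """ext l,r,t,b; g4: mark, then groove ends +90? given as list (px,offset)"""
    c=pickle.load(open(n+'.pkl','rb')); f=lambda p: np.array(p,float)/k+[box[0],box[1]]-.5
    l,t=f((ext[0],ext[2])); rt,b=f((ext[1],ext[3]))
    q,e=fitcirc(c,(l,rt,t,b),.006,None); q2,e2=fitcirc(c,(l,rt,t,b),.006,rad); print('free',q.round(4),e.round(1),'fixed',q2.round(4),e2.round(1))
    ctr=q[:2]; A=[]
    for px,off in g4:
        p=toplane(c,f([px]),.017)[0]; A.append((ang(p[:2]-ctr)+off+180)%360-180); print('  g',round(A[-1],1),round(np.linalg.norm(p[:2]-ctr),4))
    g=np.median(A); print('groove median',g,'mean',np.mean(A)); overlay(c,ctr,rad,g,box,k,out); return ctr,g
E
python3 - <<'E'
from h import *
meas('w11',(250,100,400,250),5,(120,630,105,617),[((407,265),0),((472,405),90),((352,475),180),((283,358),-90)],.042,'o11.png')
E
```

```text
free [0.5521 0.3579 0.0425] [ 0.1 -0.1 -0.1  0.1] fixed [0.5521 0.358 ] [ 0.6 -0.6  0.4 -0.5]
  g 71.8 0.0188
  g 72.8 0.016
  g 73.0 0.0158
  g 73.1 0.0152
groove median 72.90559650065659 mean 72.67522725166104
```

View pics/o11.png

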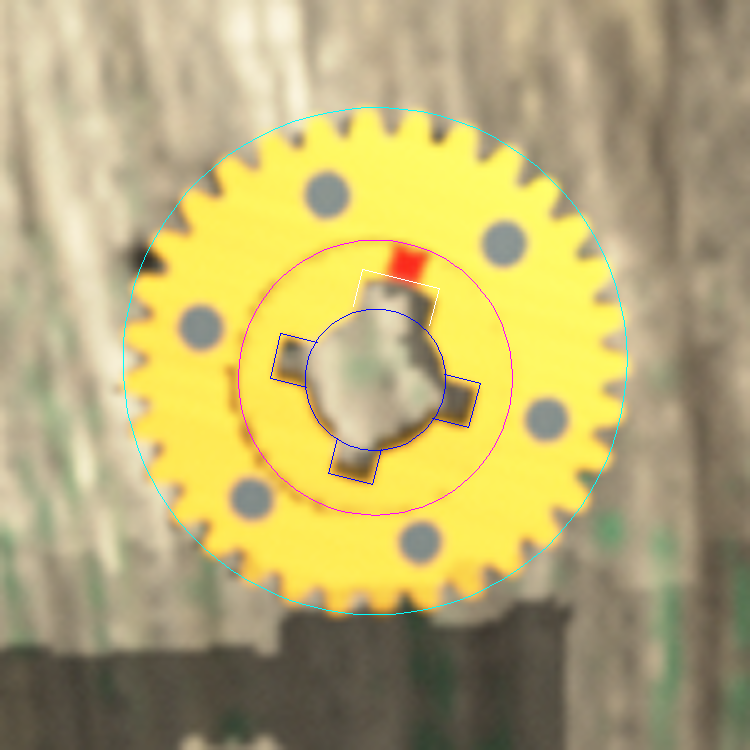

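Call:
step_arm --deltas '[[[0.002,0.02,-0.02],[0,0,0],-0.45],[[0.0045,0.042,-0.05],[0,0,0],-0.45],[[0.0045,0.042,-0.08],[0,0,0],-0.45],[[0.0045,0.042,-0.11],[0,0,0],-0.45],[[0.0045,0.042,-0.13],[0,0,0],-0.45],[[0.0045,0.042,-0.142],[0,0,0],-0.45],[[0.0045,0.042,-0.142],[0,0,0],-0.45],[[0.0045,0.042,-0.142],[0,0,0],0.1],[[0.0045,0.042,-0.142],[0,0,0],0.2],[[0.0045,0.042,-0.142],[0,0,0],0.3],[[0.0045,0.042,-0.142],[0,0,0],0.3],[[0.0045,0.042,-0.142],[0,0,0],0.3]]'

```text
clock: 23.35
position: [0.5533, 0.3603, 0.022]
tcp_rot: [2.28, 2.161, 0.003]
contact_force: [-0.9, -0.3, 6.2]
width: 0.0426
```

Run:
```python
from h import *
T,o=pose(); print(o['position'],ang(T[:3,1]),o['contact_force'],o['width'])
```

```text
[0.55331011 0.36026341 0.02197017] -3.054845924985601 [-0.89385352 -0.30687898  6.18476992] 0.042588990350707706
```

Call:
step_arm --deltas '[[[0,0,0.005],[0,0,0],0.3],[[0,0,0.02],[0,0,0],0.3],[[0,0,0.06],[0,0,0],0.3],[[-0.01,-0.03,0.1],[0,0,0.1],0.3],[[-0.02,-0.07,0.14],[0,0,0.2],0.3],[[-0.03,-0.11,0.167],[0,0,0.3],0.3],[[-0.045,-0.15,0.167],[0,0,0.4],0.3],[[-0.06,-0.19,0.167],[0,0,0.5],0.3],[[-0.075,-0.23,0.167],[0,0,0.55],0.3],[[-0.085,-0.27,0.167],[0,0,0.55],0.3],[[-0.1,-0.31,0.167],[0,0,0.55],0.3],[[-0.102,-0.348,0.167],[0,0,0.55],0.3]]'

```text
clock: 24.55
position: [0.4485, 0.0099, 0.1885]
tcp_rot: [1.605, 2.7, -0.003]
contact_force: [1.4, 0.6, -0.4]
width: 0.0423
```

Call:
step_arm --deltas '[[[0,0,0],[0,0,0],0.3],[[0,0,0],[0,0,0],0.3],[[0,0,0],[0,0,0],0.3],[[0,0,0],[0,0,0],0.3]]'

```text
clock: 24.95
position: [0.4511, 0.0135, 0.1881]
tcp_rot: [1.603, 2.701, 0.002]
contact_force: [0.6, -0.2, -2.0]
width: 0.0421
```

Run:
```python
from h import *
c=snap('w12'); print(r.get_obs()['width'],r.get_obs()['contact_force'])
from inh import *
go('w12',0.001,-.002,104,.042,'o12.png')
```

```text
25.0 [ 0.25  0.63 -0.6   2.13  0.66  0.58 -0.34] [0.451  0.0134 0.188 ] 28.62
0.04243768703992685 [ 0.1359248   0.49409383 -1.47369686]
[0.45110511 0.0135024  0.18812392]
```

View pics/o12.png

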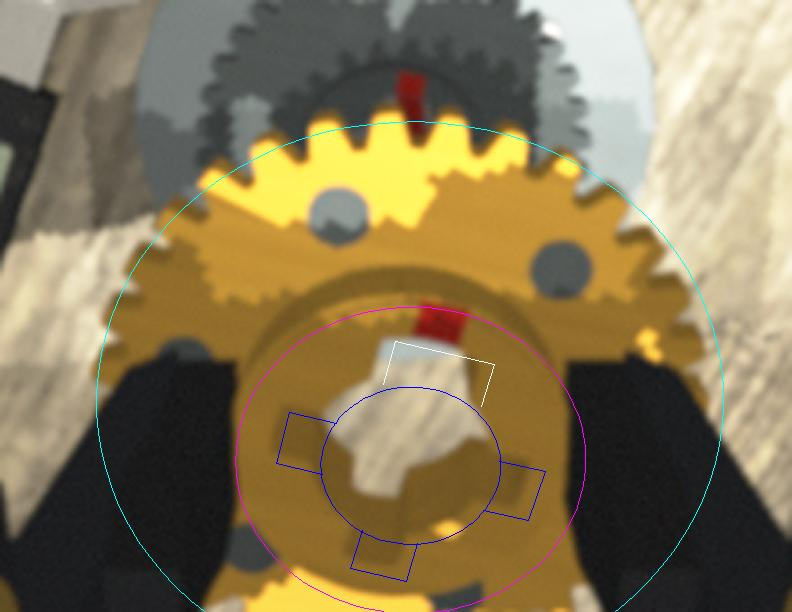

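```bash
cat > inh.py <<'E'
from h import *
def go(n,tx,ty,g,rad,f,zg=.0193,box=(210,190,430,360),k=3.6):
    c=pickle.load(open(n+'.pkl','rb')); T=c['T']@np.linalg.inv(np.array(c['hand_eye'])); p=T[:3,3]+T[:3,0]*tx+T[:3,1]*ty; print(T[:3,3],p)
    overlay(c,p[:2],rad,g,box,k,f,z0=p[2]-zg)
E
python3 - <<'E'
from inh import *
go('w12',0,-.001,104,.042,'o12.png',.022)
E
```

```text
[0.45110511 0.0135024  0.18812392] [0.45022731 0.01302338 0.18812244]
```

View pics/o12.png

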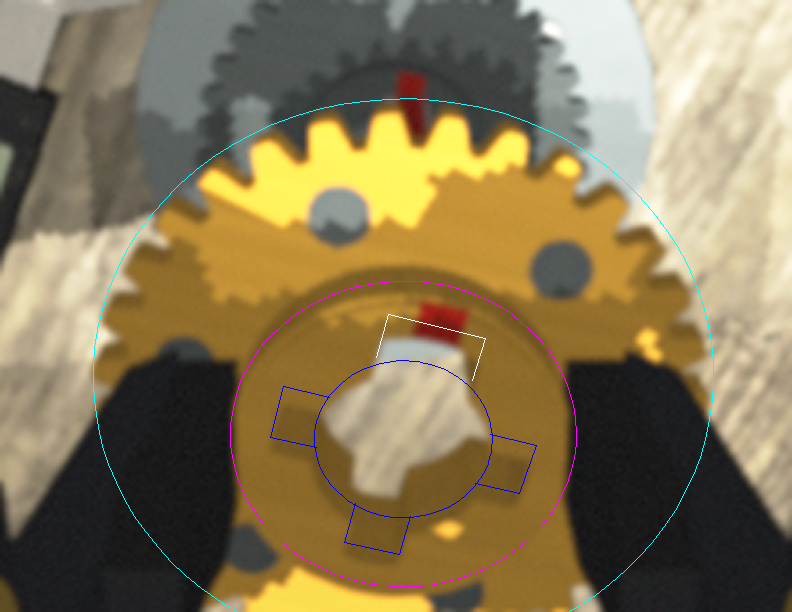

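Call:
step_arm --deltas '[[[0,-0.002,-0.02],[0,0,0],0.3],[[0,-0.002,-0.04],[0,0,0],0.3],[[0,-0.002,-0.05],[0,0,0],0.3],[[0,-0.002,-0.055],[0,0,0],0.3],[[0,-0.002,-0.06],[0,0,0],0.3],[[0,-0.002,-0.063],[0,0,0],0.3],[[0,-0.002,-0.063],[0,0,0],0.3]]'

```text
clock: 25.7
position: [0.4508, 0.01, 0.1248]
tcp_rot: [1.606, 2.7, 0.0]
contact_force: [-0.1, 0.0, -1.3]
width: 0.042
```

Call:
step_arm --deltas '[[[0,0,-0.003],[0,0,0],0.3],[[0,0,-0.006],[0,0,0],0.3],[[0,0,-0.009],[0,0,0],0.3],[[0,0,-0.009],[0,0,0],0.3]]'

```text
clock: 26.1
position: [0.4507, 0.0103, 0.1155]
tcp_rot: [-1.606, -2.7, -0.001]
contact_force: [-1.0, 0.1, -1.2]
width: 0.0422
```

Call:
step_arm --deltas '[[[0,0,-0.006],[0,0,0],0.3],[[0,0,-0.012],[0,0,0],0.3],[[0,0,-0.02],[0,0,0],0.3],[[0,0,-0.028],[0,0,0],0.3],[[0,0,-0.032],[0,0,0],0.3],[[0,0,-0.032],[0,0,0],0.3],[[0,0,-0.032],[0,0,0],0]]'

```text
clock: 26.8
position: [0.4506, 0.0097, 0.0836]
tcp_rot: [-1.607, -2.7, 0.001]
contact_force: [1.6, 0.8, -1.0]
width: 0.0439
```

Call:
step_arm --deltas '[[[0,0,0],[0,0,0],-0.2],[[0,0,0],[0,0,0],-0.45],[[0,0,0],[0,0,0],-0.45],[[0,0,0],[0,0,0],-0.45],[[0,0,0],[0,0,0],-0.45]]'

```text
clock: 27.3
position: [0.4506, 0.0097, 0.0838]
tcp_rot: [1.607, 2.699, -0.0]
contact_force: [-0.4, 0.6, 0.5]
width: 0.0639
```

Run:
```python
from h import *
o=r.get_obs(); print(o['position'],o['contact_force'],o['width'])
c=snap('w13'); crop(c,(210,120,430,380),3,'w13c.png'); d=cam('side'); crop(d,(300,210,420,330),5,'d13.png'); s=cam('scene'); save(s,'s13.png')
```

```text
[0.45064457 0.00967073 0.08384227] [-0.36695484  0.6011047   0.50921657] 0.06387660762126483
27.35 [ 0.06  0.81 -0.3   2.2   0.95  0.27 -0.59] [0.4506 0.0098 0.0838] 28.47
```

View pics/d13.png

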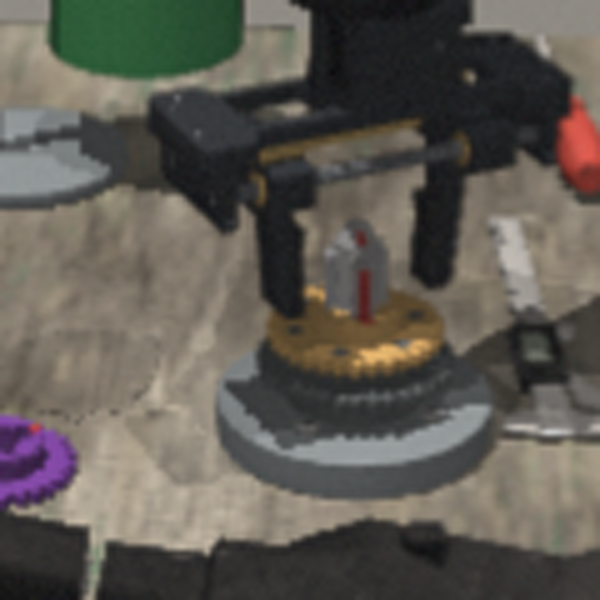

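View pics/s13.png

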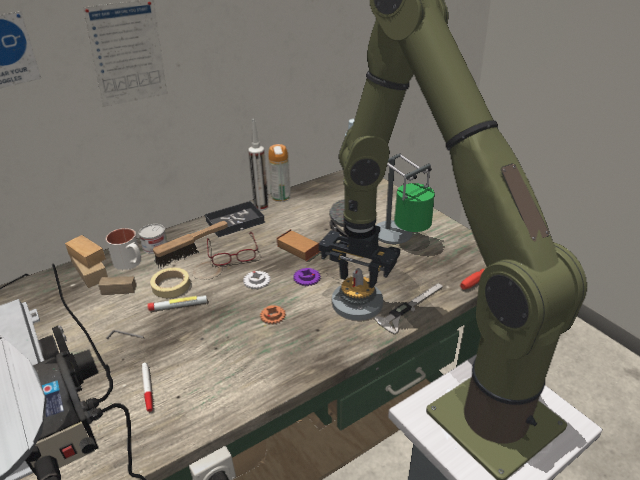

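Call:
step_arm --deltas '[[[0,0,0.03],[0,0,0],-0.45],[[0,0,0.06],[0,0,-0.05],-0.45],[[0.02,0.01,0.085],[0,0,-0.15],-0.45],[[0.05,0.03,0.085],[0,0,-0.27],-0.45],[[0.08,0.05,0.085],[0,0,-0.4],-0.45],[[0.11,0.07,0.085],[0,0,-0.54],-0.45],[[0.14,0.1,0.085],[0,0,-0.68],-0.45],[[0.17,0.12,0.085],[0,0,-0.82],-0.45],[[0.19,0.137,0.085],[0,0,-0.96],-0.45],[[0.198,0.137,0.085],[0,0,-1.108],-0.45],[[0.198,0.137,0.085],[0,0,-1.108],-0.45],[[0.198,0.137,0.085],[0,0,-1.108],-0.45]]'

```text
clock: 28.65
position: [0.6478, 0.1463, 0.1683]
tcp_rot: [2.784, 1.455, -0.003]
contact_force: [-0.6, -0.7, -0.1]
width: 0.0641
```

Call:
step_arm --deltas '[[[0,0,0],[0,0,0],-0.45],[[0,0,0],[0,0,0],-0.45],[[0,0,0],[0,0,0],-0.45]]'

```text
clock: 28.95
position: [0.6483, 0.1464, 0.1689]
tcp_rot: [-2.786, -1.451, 0.0]
contact_force: [-0.3, -0.5, 0.7]
width: 0.0643
```

Run:
```python
from h import *
c=snap('w14')
```

```text
29.0 [-0.13  0.85 -0.31  1.5   0.31  0.84 -1.16] [0.6484 0.1465 0.1689] -34.99
```

View pics/w14.png

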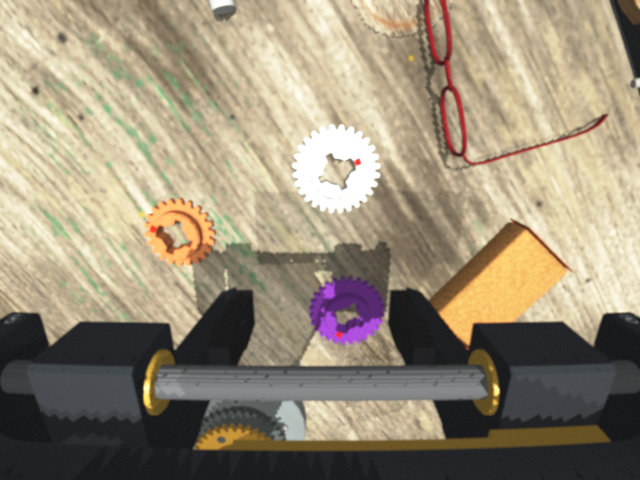

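Run:
```python
from h import *
c=pickle.load(open('w14.pkl','rb')); crop(c,(280,110,395,225),6,'w14c.png')
```

```text
(no output)
```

View pics/w14c.png

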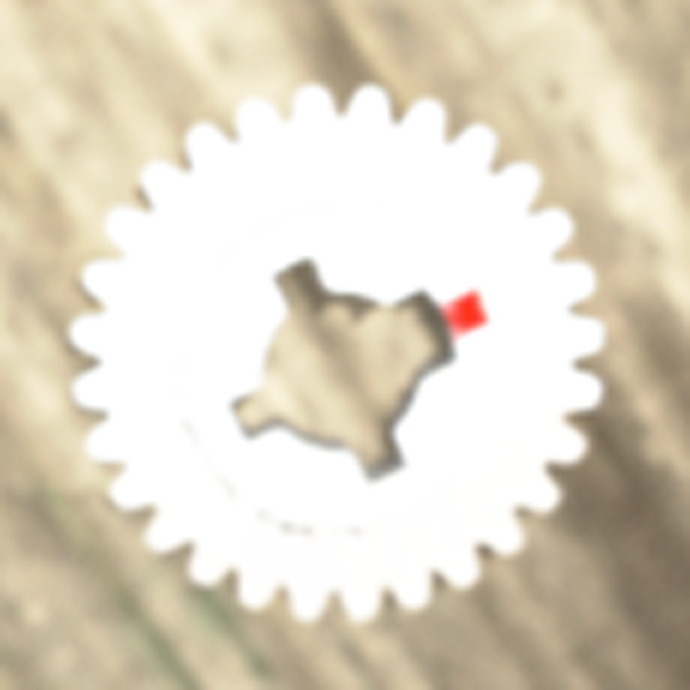

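Run:
```python
from h import *
meas('w14',(280,110,395,225),6,(70,603,84,622),[((466,312),0),((293,265),-90),((240,420),180),((390,472),90)],.037,'o14.png')
```

```text
free [0.6837 0.176  0.0377] [-0.  0.  0. -0.] fixed [0.6837 0.1761] [ 0.9 -0.9  0.8 -0.9]
  g -9.4 0.0188
  g -10.7 0.0157
  g -9.5 0.0151
  g -7.5 0.0154
groove median -9.45135469637357 mean -9.27592747842364
```

View pics/o14.png

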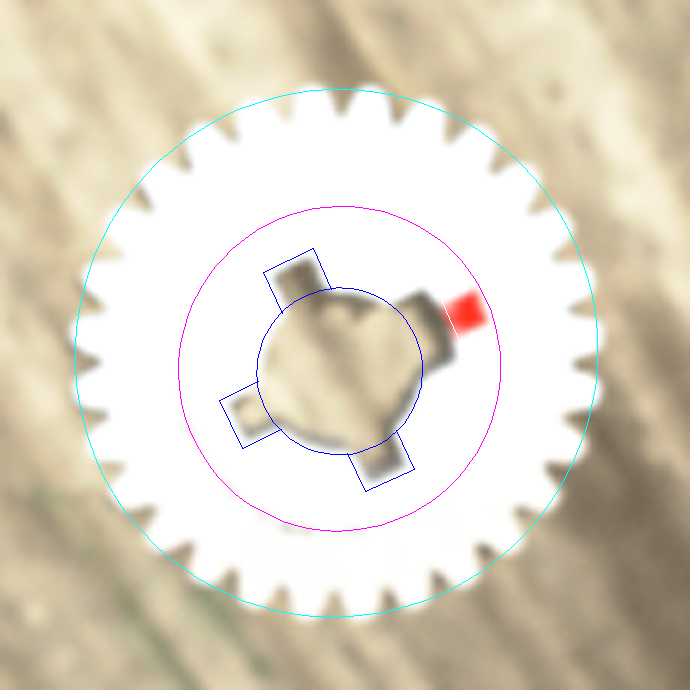

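Call:
step_arm --deltas '[[[0.02,0.015,-0.02],[0,0,0],-0.45],[[0.0358,0.0293,-0.05],[0,0,0],-0.45],[[0.0358,0.0293,-0.08],[0,0,0],-0.45],[[0.0358,0.0293,-0.11],[0,0,0],-0.45],[[0.0358,0.0293,-0.135],[0,0,0],-0.45],[[0.0358,0.0293,-0.1485],[0,0,0],-0.45],[[0.0358,0.0293,-0.1485],[0,0,0],-0.45],[[0.0358,0.0293,-0.1485],[0,0,0],-0.45]]'

```text
clock: 29.8
position: [0.6849, 0.1763, 0.0207]
tcp_rot: [2.787, 1.45, 0.002]
contact_force: [-1.0, -0.0, 0.1]
width: 0.0639
```

Call:
step_arm --deltas '[[[0,0,0],[0,0,0],0.1],[[0,0,0],[0,0,0],0.2],[[0,0,0],[0,0,0],0.3],[[0,0,0],[0,0,0],0.3],[[0,0,0],[0,0,0],0.3]]'

```text
clock: 30.3
position: [0.6848, 0.1762, 0.0208]
tcp_rot: [2.787, 1.45, 0.001]
contact_force: [-0.2, 0.1, 3.7]
width: 0.0425
```

Run:
```python
from h import *
T,o=pose(); print(o['position'],ang(T[:3,1]),o['contact_force'],o['width'],o['qpos'].round(2))
```

```text
[0.68477473 0.17622098 0.02078689] -35.01235704910478 [-0.2205977   0.1370601   3.69577119] 0.04246649977586571 [-0.19  1.09 -0.26  1.4   0.36  0.69 -1.21]
```

Call:
step_arm --deltas '[[[0,0,0.005],[0,0,0],0.3],[[0,0,0.02],[0,0,0],0.3],[[0,0,0.06],[0,0,0.1],0.3],[[0,0,0.1],[0,0,0.23],0.3],[[-0.01,-0.01,0.14],[0,0,0.37],0.3],[[-0.03,-0.02,0.168],[0,0,0.5],0.3],[[-0.05,-0.03,0.168],[0,0,0.64],0.3],[[-0.07,-0.05,0.168],[0,0,0.78],0.3],[[-0.09,-0.06,0.168],[0,0,0.92],0.3],[[-0.11,-0.08,0.168],[0,0,1.06],0.3],[[-0.13,-0.09,0.168],[0,0,1.2],0.3],[[-0.15,-0.105,0.168],[0,0,1.33],0.3]]'

```text
clock: 31.5
position: [0.5338, 0.0709, 0.1893]
tcp_rot: [1.289, 2.863, 0.001]
contact_force: [-0.3, -0.4, -1.6]
width: 0.0426
```

Call:
step_arm --deltas '[[[-0.02,-0.015,0],[0,0,0.14],0.3],[[-0.04,-0.03,0],[0,0,0.28],0.3],[[-0.06,-0.045,0],[0,0,0.42],0.3],[[-0.075,-0.055,0],[0,0,0.54],0.3],[[-0.083,-0.061,0],[0,0,0.649],0.3],[[-0.083,-0.061,0],[0,0,0.649],0.3],[[-0.083,-0.061,0],[0,0,0.649],0.3],[[-0.083,-0.061,0],[0,0,0.649],0.3],[[-0.083,-0.061,0],[0,0,0.649],0.3]]'

```text
clock: 32.4
position: [0.4522, 0.0108, 0.1885]
tcp_rot: [0.319, 3.124, 0.001]
contact_force: [0.4, 0.7, -1.1]
width: 0.0428
```

Run:
```python
from inh import *
c=snap('w15'); print(r.get_obs()['width'],r.get_obs()['contact_force'])
go('w15',-.0008,-.001,104,.037,'o15.png',.0208)
```

```text
32.45 [ 0.4   0.7  -0.84  2.12  0.83  0.7   0.35] [0.452  0.0107 0.1884] 78.36
0.04261782959820554 [-0.6864474  -0.19670543 -2.6679318 ]
[0.4521735  0.01080249 0.18848186] [0.45275494 0.00966146 0.18848207]
```

View pics/o15.png

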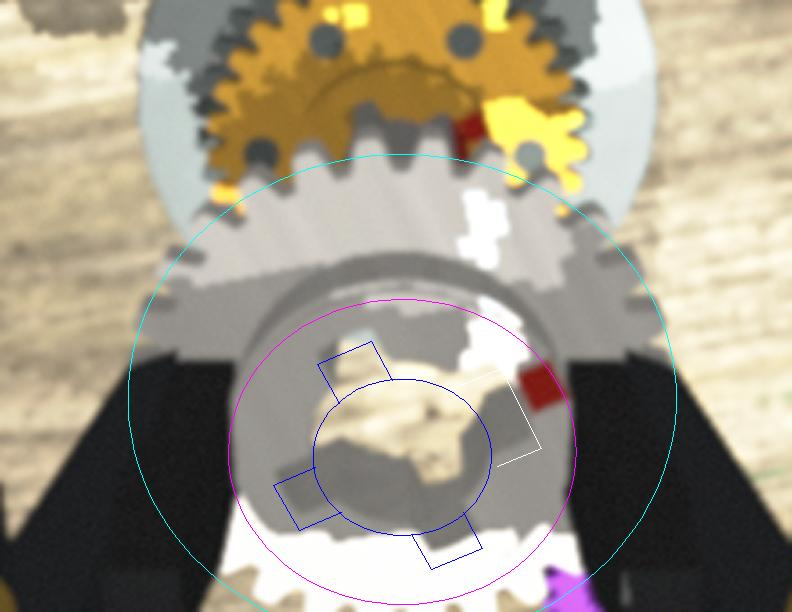

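Run:
```python
from inh import *
go('w15',.0012,-.0015,104,.037,'o15.png',.0208)
```

```text
[0.4521735  0.01080249 0.18848186] [0.45069516 0.00957591 0.18847987]
```

View pics/o15.png

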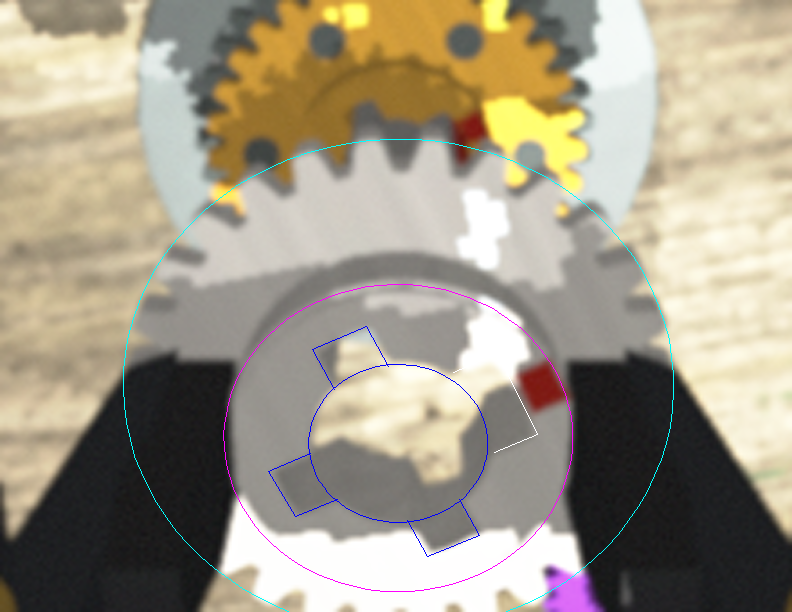

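Call:
step_arm --deltas '[[[0.0005,-0.001,-0.02],[0,0,0],0.3],[[0.0005,-0.001,-0.04],[0,0,0],0.3],[[0.0005,-0.001,-0.05],[0,0,0],0.3],[[0.0005,-0.001,-0.055],[0,0,0],0.3],[[0.0005,-0.001,-0.06],[0,0,0],0.3],[[0.0005,-0.001,-0.064],[0,0,0],0.3],[[0.0005,-0.001,-0.064],[0,0,0],0.3]]'

```text
clock: 33.15
position: [0.452, 0.0093, 0.1241]
tcp_rot: [0.318, 3.125, 0.0]
contact_force: [-0.5, 0.2, -1.8]
width: 0.0427
```

Call:
step_arm --deltas '[[[0,0,-0.003],[0,0,0],0.3],[[0,0,-0.006],[0,0,0],0.3],[[0,0,-0.009],[0,0,0],0.3],[[0,0,-0.009],[0,0,0],0.3]]'

```text
clock: 33.55
position: [0.4519, 0.0091, 0.115]
tcp_rot: [-0.318, -3.125, -0.0]
contact_force: [0.8, -0.1, -1.6]
width: 0.0422
```

Call:
step_arm --deltas '[[[0,0,-0.006],[0,0,0],0.3],[[0,0,-0.012],[0,0,0],0.3],[[0,0,-0.018],[0,0,0],0.3],[[0,0,-0.018],[0,0,0],0.3],[[0,0,-0.018],[0,0,0],0],[[0,0,-0.018],[0,0,0],-0.2],[[0,0,-0.018],[0,0,0],-0.45],[[0,0,-0.018],[0,0,0],-0.45],[[0,0,-0.018],[0,0,0],-0.45],[[0,0,-0.018],[0,0,0],-0.45]]'

```text
clock: 34.55
position: [0.452, 0.0092, 0.0973]
tcp_rot: [0.318, 3.125, 0.0]
contact_force: [-0.0, -0.3, -0.1]
width: 0.0639
```

Run:
```python
from h import *
T,o=pose(); print(o['position'],o['contact_force'],o['width'],ang(T[:3,1]))
d=cam('side'); crop(d,(300,210,420,330),5,'d16.png')
```

```text
[0.45196293 0.00917484 0.09730679] [-0.0234762  -0.30660204 -0.07690681] 0.06390914423422087 78.37995565101616
```

View pics/d16.png

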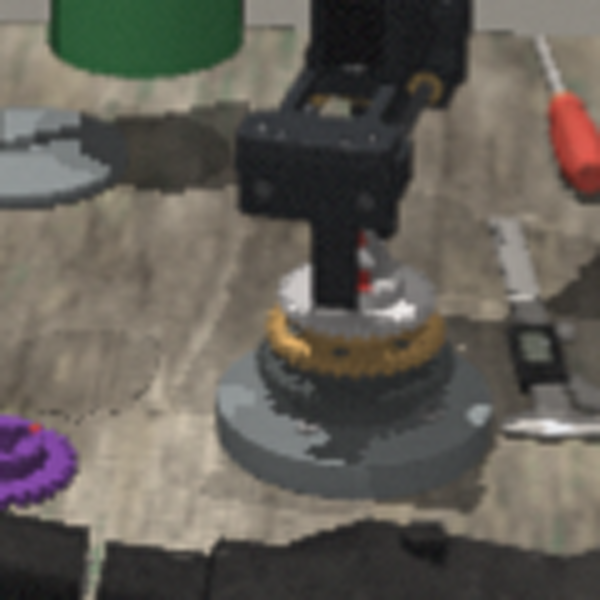

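Call:
step_arm --deltas '[[[0,0,0.03],[0,0,0],-0.45],[[0,0,0.06],[0,0,-0.05],-0.45],[[0.02,0.03,0.068],[0,0,-0.15],-0.45],[[0.04,0.06,0.068],[0,0,-0.27],-0.45],[[0.06,0.09,0.068],[0,0,-0.4],-0.45],[[0.08,0.12,0.068],[0,0,-0.5],-0.45],[[0.1,0.15,0.068],[0,0,-0.583],-0.45],[[0.109,0.172,0.068],[0,0,-0.583],-0.45],[[0.109,0.172,0.068],[0,0,-0.583],-0.45],[[0.109,0.172,0.068],[0,0,-0.583],-0.45],[[0.109,0.172,0.068],[0,0,-0.583],-0.45],[[0.109,0.172,0.068],[0,0,-0.583],-0.45]]'

```text
clock: 35.8
position: [0.5606, 0.1793, 0.1651]
tcp_rot: [-1.205, -2.901, 0.003]
contact_force: [0.2, -0.7, -0.5]
width: 0.0642
```

Run:
```python
from h import *
c=snap('w17')
```

```text
35.85 [-0.02  0.82 -0.66  1.74  0.67  0.81 -0.22] [0.5607 0.1796 0.1652] 44.9
```

View pics/w17.png

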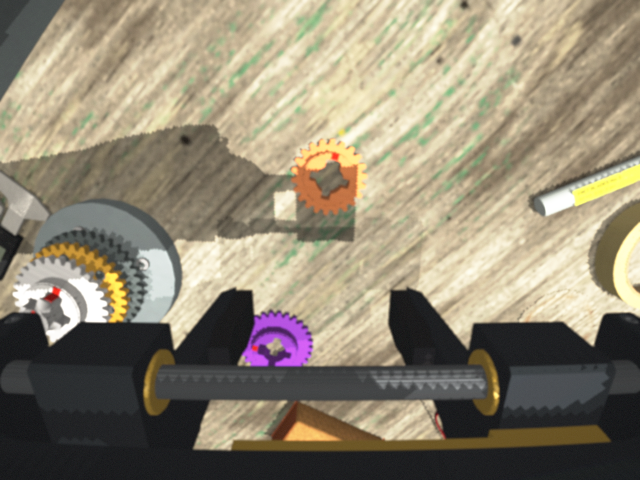

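Run:
```python
from h import *
c=pickle.load(open('w17.pkl','rb')); crop(c,(280,125,380,225),7,'w17c.png')
```

```text
(no output)
```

View pics/w17c.png

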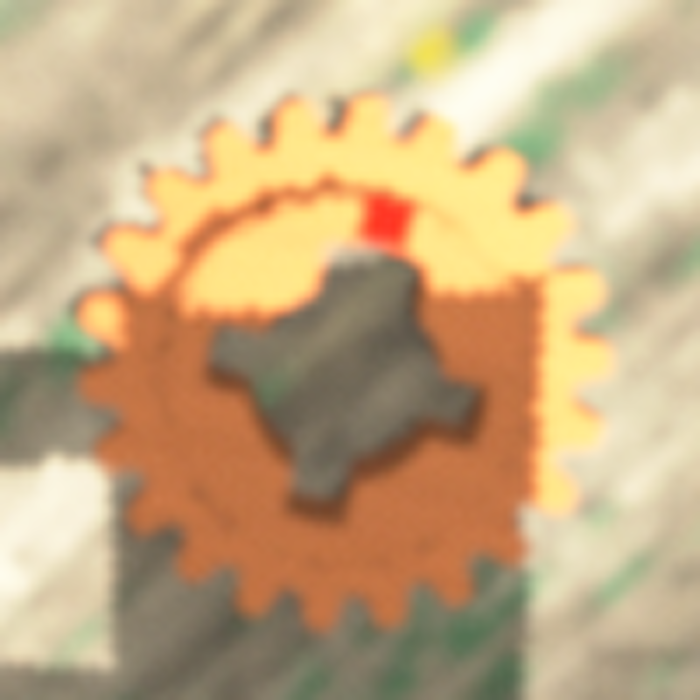

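Run:
```python
from h import *
meas('w17',(280,125,380,225),7,(78,616,92,634),[((386,222),0),((477,410),90),((320,508),180),((213,350),-90)],.032,'o17.png')
```

```text
free [0.5359 0.2113 0.0325] [-0.1  0.1  0.1 -0.1] fixed [0.5359 0.2113] [ 0.5 -0.5  0.6 -0.7]
  g 122.4 0.019
  g 123.8 0.0152
  g 122.1 0.0149
  g 120.6 0.0162
groove median 122.20971123756337 mean 122.19874304053671
```

View pics/o17.png

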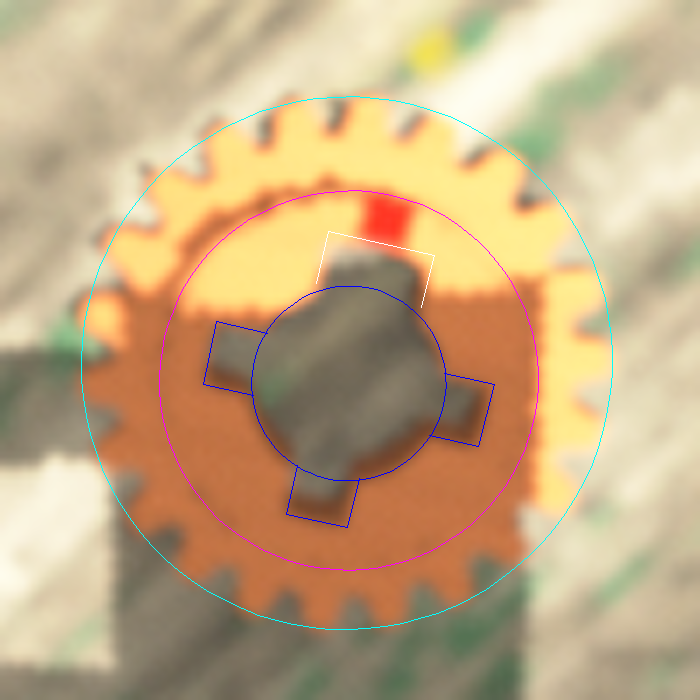

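Call:
step_arm --deltas '[[[-0.015,0.015,-0.02],[0,0,0],-0.45],[[-0.0245,0.0305,-0.05],[0,0,0],-0.45],[[-0.0245,0.0305,-0.08],[0,0,0],-0.45],[[-0.0245,0.0305,-0.11],[0,0,0],-0.45],[[-0.0245,0.0305,-0.135],[0,0,0],-0.45],[[-0.0245,0.0305,-0.1448],[0,0,0],-0.45],[[-0.0245,0.0305,-0.1448],[0,0,0],-0.45],[[-0.0245,0.0305,-0.1448],[0,0,0],-0.45]]'

```text
clock: 36.65
position: [0.537, 0.2118, 0.0214]
tcp_rot: [1.203, 2.901, 0.002]
contact_force: [0.3, -0.3, 0.0]
width: 0.0639
```

Call:
step_arm --deltas '[[[0,0,0],[0,0,0],0.1],[[0,0,0],[0,0,0],0.2],[[0,0,0],[0,0,0],0.3],[[0,0,0],[0,0,0],0.3],[[0,0,0],[0,0,0],0.3]]'

```text
clock: 37.15
position: [0.537, 0.2119, 0.0212]
tcp_rot: [1.203, 2.901, 0.001]
contact_force: [-1.0, -0.8, 5.5]
width: 0.0423
```

Run:
```python
from h import *
T,o=pose(); print(o['position'],ang(T[:3,1]),o['contact_force'],o['width'],o['qpos'].round(2))
```

```text
[0.53697948 0.21187693 0.02124987] 44.961758815436745 [-1.00900933 -0.77167564  5.48771165] 0.042280789338850905 [-0.19  1.01 -0.47  1.83  0.88  0.52 -0.47]
```

Call:
step_arm --deltas '[[[0,0,0.005],[0,0,0],0.3],[[0,0,0.02],[0,0,0],0.3],[[0,0,0.06],[0,0,-0.05],0.3],[[0,-0.01,0.1],[0,0,-0.1],0.3],[[-0.01,-0.03,0.14],[0,0,-0.15],0.3],[[-0.02,-0.06,0.167],[0,0,-0.2],0.3],[[-0.035,-0.09,0.167],[0,0,-0.25],0.3],[[-0.05,-0.12,0.167],[0,0,-0.318],0.3],[[-0.065,-0.155,0.167],[0,0,-0.318],0.3],[[-0.08,-0.185,0.167],[0,0,-0.318],0.3],[[-0.085,-0.202,0.167],[0,0,-0.318],0.3],[[-0.085,-0.202,0.167],[0,0,-0.318],0.3]]'

```text
clock: 38.35
position: [0.4499, 0.0066, 0.1879]
tcp_rot: [1.653, 2.672, -0.005]
contact_force: [1.1, -0.2, -1.1]
width: 0.0422
```

Call:
step_arm --deltas '[[[0,0,0],[0,0,0],0.3],[[0,0,0],[0,0,0],0.3],[[0,0,0],[0,0,0],0.3]]'

```text
clock: 38.65
position: [0.452, 0.0112, 0.1877]
tcp_rot: [1.644, 2.677, 0.002]
contact_force: [0.1, -0.0, -1.6]
width: 0.0422
```

Run:
```python
from inh import *
c=snap('w18'); print(r.get_obs()['width'],r.get_obs()['contact_force'])
go('w18',.0003,-.001,104,.032,'o18.png',.0212)
```

```text
38.7 [ 0.25  0.63 -0.59  2.12  0.65  0.57 -0.35] [0.4519 0.011  0.1876] 26.87
0.0420752158940687 [ 0.06557258 -0.64892114 -1.50495175]
[0.45202058 0.0111991  0.18766138] [0.45099298 0.01101462 0.18766019]
```

View pics/o18.png

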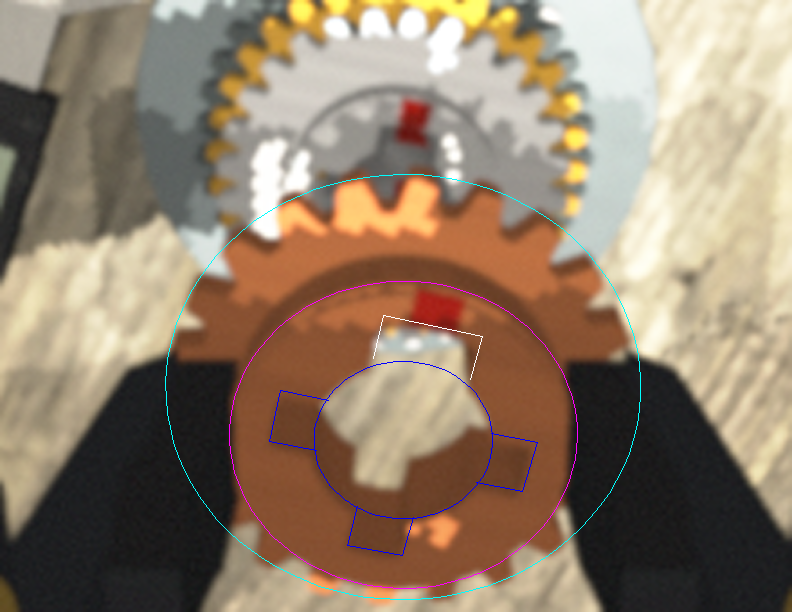

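Call:
step_arm --deltas '[[[0,-0.0005,-0.02],[0,0,0],0.3],[[0,-0.0005,-0.04],[0,0,0],0.3],[[0,-0.0005,-0.05],[0,0,0],0.3],[[0,-0.0005,-0.055],[0,0,0],0.3],[[0,-0.0005,-0.06],[0,0,0],0.3],[[0,-0.0005,-0.064],[0,0,0],0.3],[[0,-0.0005,-0.064],[0,0,0],0.3]]'

```text
clock: 39.4
position: [0.4515, 0.0092, 0.1234]
tcp_rot: [1.647, 2.675, 0.0]
contact_force: [0.2, 1.3, -1.3]
width: 0.0427
```

Call:
step_arm --deltas '[[[0,0,-0.003],[0,0,0],0.3],[[0,0,-0.006],[0,0,0],0.3],[[0,0,-0.009],[0,0,0],0.3],[[0,0,-0.009],[0,0,0],0.3]]'

```text
clock: 39.8
position: [0.4515, 0.0092, 0.1142]
tcp_rot: [-1.647, -2.675, -0.0]
contact_force: [1.3, 0.9, -0.8]
width: 0.0425
```

Call:
step_arm --deltas '[[[0,0,-0.003],[0,0,0],0.3],[[0,0,-0.005],[0,0,0],0.3],[[0,0,-0.005],[0,0,0],0.3],[[0,0,-0.005],[0,0,0],0],[[0,0,-0.005],[0,0,0],-0.2],[[0,0,-0.005],[0,0,0],-0.45],[[0,0,-0.005],[0,0,0],-0.45],[[0,0,-0.005],[0,0,0],-0.45],[[0,0,-0.005],[0,0,0],-0.45]]'

```text
clock: 40.7
position: [0.4514, 0.0092, 0.1095]
tcp_rot: [1.647, 2.675, 0.0]
contact_force: [0.9, 0.1, -0.1]
width: 0.0643
```

Call:
step_arm --deltas '[[[0,0,0.04],[0,0,0],-0.45],[[0,0,0.08],[0,0,0],-0.45],[[0,-0.02,0.12],[0,0,0],-0.45],[[0,-0.03,0.15],[0,0,0],-0.45],[[0.01,-0.06,0.17],[0,0,0],-0.45],[[0.01,-0.06,0.17],[0,0,0],-0.45],[[0.01,-0.06,0.17],[0,0,0],-0.45]]'

```text
clock: 41.4
position: [0.4613, -0.0514, 0.2794]
tcp_rot: [1.65, 2.673, 0.0]
contact_force: [-0.3, 0.6, -0.1]
width: 0.0639
```

Run:
```python
from h import *
c=snap('w19'); d=cam('side'); crop(d,(310,220,410,310),6,'d19.png'); s=cam('scene'); crop(s,(310,130,470,330),3.6,'s19.png')
```

```text
41.45 [ 0.5   0.52 -0.76  1.98  0.48  0.83 -0.05] [ 0.4608 -0.0505  0.279 ] 26.76
```

View pics/d19.png

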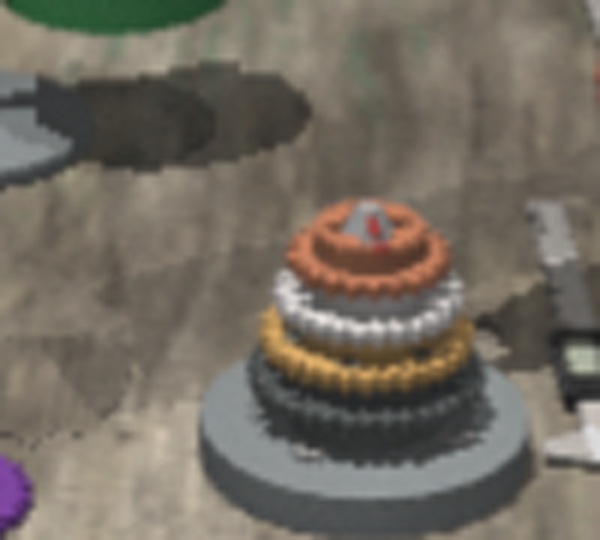

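View pics/w19.png

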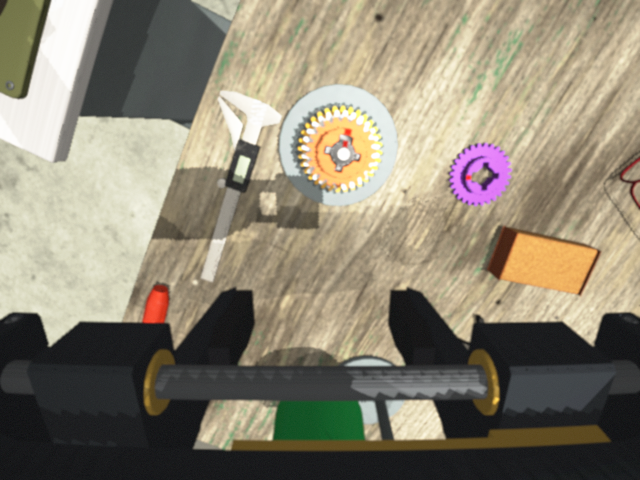

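View pics/s19.png

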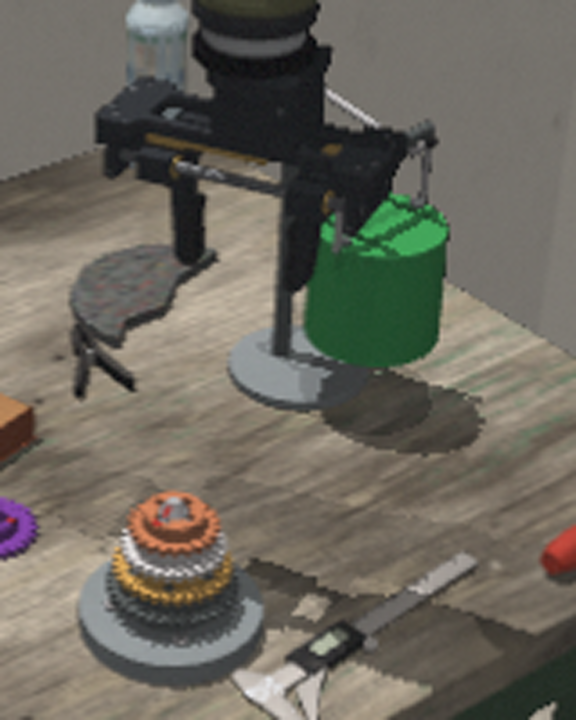

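Call:
step_arm --deltas '[[[0,0,0.04],[0,0,-0.05],0],[[0,0,0.075],[0,0,-0.1],0],[[0.02,-0.04,0.075],[0,0,-0.15],0],[[0.04,-0.08,0.075],[0,0,-0.2],0],[[0.06,-0.12,0.075],[0,0,-0.25],0],[[0.08,-0.16,0.075],[0,0,-0.319],0],[[0.1,-0.2,0.075],[0,0,-0.319],0],[[0.113,-0.235,0.075],[0,0,-0.319],0],[[0.113,-0.235,0.075],[0,0,-0.319],0],[[0.113,-0.235,0.075],[0,0,-0.319],0],[[0.113,-0.235,0.075],[0,0,-0.319],0],[[0.113,-0.235,0.075],[0,0,-0.319],0]]'

```text
clock: 42.75
position: [0.5745, -0.2836, 0.3546]
tcp_rot: [-2.047, -2.383, -0.0]
contact_force: [-0.3, 0.8, 0.3]
width: 0.044
```

Run:
```python
from h import *
c=snap('w20'); crop(c,(200,150,450,400),3,'w20c.png')
```

```text
42.8 [ 0.72  0.67 -0.66  1.35  0.41  1.25  0.19] [ 0.5745 -0.2841  0.3547] 8.64
```

View pics/w20.png

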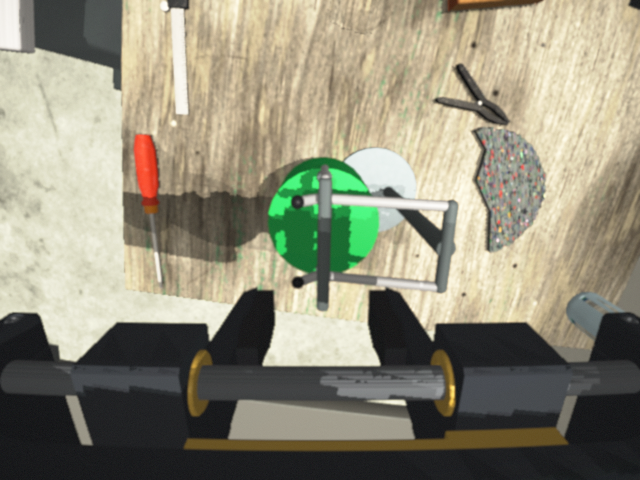

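Run:
```python
from h import *
c=pickle.load(open('w20.pkl','rb'))
b=toplane(c,[(324,170),(323,309)],.240); print(b,b.mean(0),ang(b[0]-b[1])-90,np.linalg.norm(b[0]-b[1]))
```

```text
[[ 0.56773349 -0.23317604  0.24      ]
 [ 0.58395201 -0.3433533   0.24      ]] [ 0.57584275 -0.28826467  0.24      ] 8.374021023957098 0.11136457530293158
```

View pics/w20c.png

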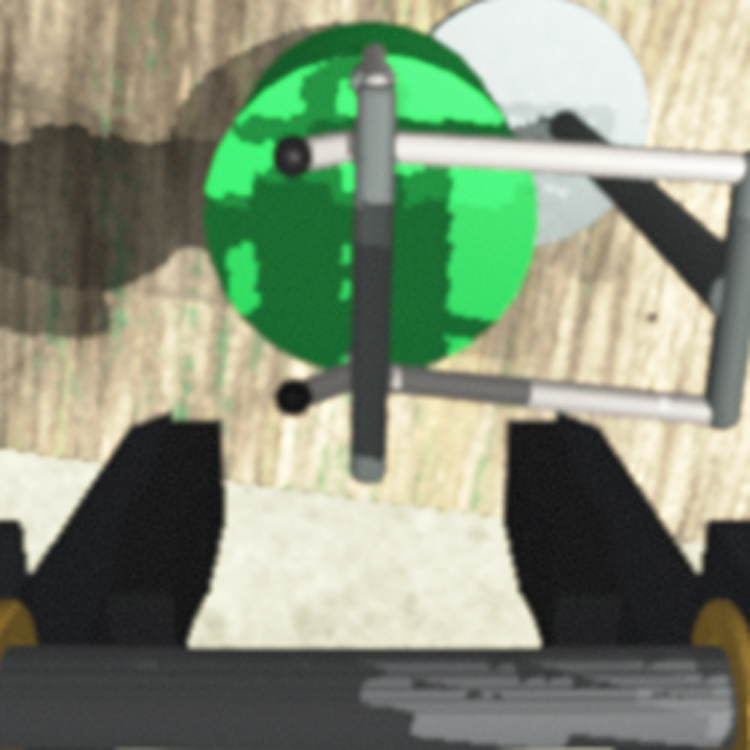

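Call:
step_arm --deltas '[[[0.002,-0.002,-0.03],[0,0,0],0],[[0.002,-0.002,-0.06],[0,0,0],0],[[0.002,-0.002,-0.09],[0,0,0],0],[[0.002,-0.002,-0.11],[0,0,0],0],[[0.002,-0.002,-0.12],[0,0,0],0],[[0.002,-0.002,-0.127],[0,0,0],0],[[0.002,-0.002,-0.127],[0,0,0],0],[[0.002,-0.002,-0.127],[0,0,0],0]]'

```text
clock: 43.6
position: [0.5771, -0.2877, 0.2285]
tcp_rot: [2.05, 2.378, 0.001]
contact_force: [-0.2, 0.9, 0.1]
width: 0.0439
```

Call:
step_arm --deltas '[[[0,0,0],[0,0,0],0.3],[[0,0,0],[0,0,0],0.6],[[0,0,0],[0,0,0],1],[[0,0,0],[0,0,0],1],[[0,0,0],[0,0,0],1],[[0,0,0],[0,0,0],1],[[0,0,0],[0,0,0],1]]' --grip_force 45

```text
clock: 44.3
position: [0.5769, -0.2878, 0.2277]
tcp_rot: [2.05, 2.379, 0.001]
contact_force: [1.4, -0.5, -0.4]
width: 0.0087
```

Call:
step_arm --deltas '[[[0,0,0.005],[0,0,0],1],[[0,0,0.013],[0,0,0],1],[[0,0,0.022],[0,0,0],1],[[0,0,0.031],[0,0,0],1],[[0,0,0.036],[0,0,0],1],[[0,0,0.036],[0,0,0],1],[[0,0,0.036],[0,0,0],1]]'

```text
clock: 45.0
position: [0.5763, -0.2878, 0.2634]
tcp_rot: [-2.051, -2.38, 0.0]
contact_force: [0.2, -0.5, -2.3]
width: 0.0089
```

Run:
```python
from h import *
o=r.get_obs(); print(o['position'],o['contact_force'],o['width'])
s=cam('side'); crop(s,(250,110,410,260),4,'d21.png'); s=cam('scene'); crop(s,(340,120,500,270),4,'s21.png')
```

```text
[ 0.57627624 -0.28781328  0.26342732] [ 0.2004736  -0.529931   -2.30468978] 0.00886494141428769
```

View pics/d21.png

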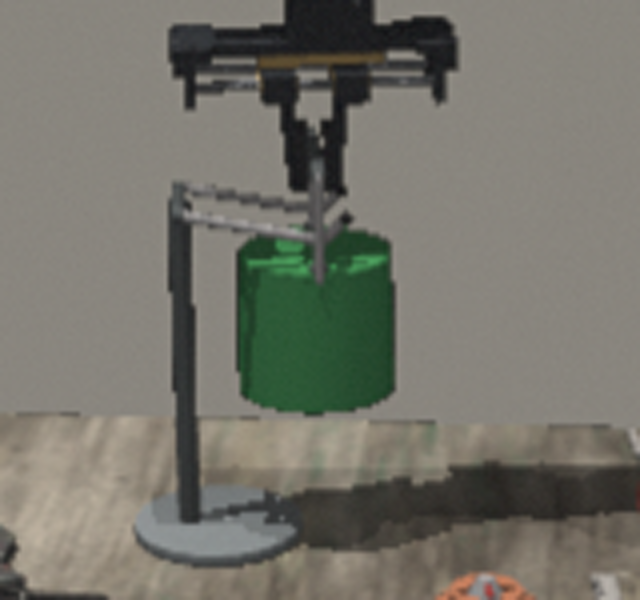

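View pics/s21.png

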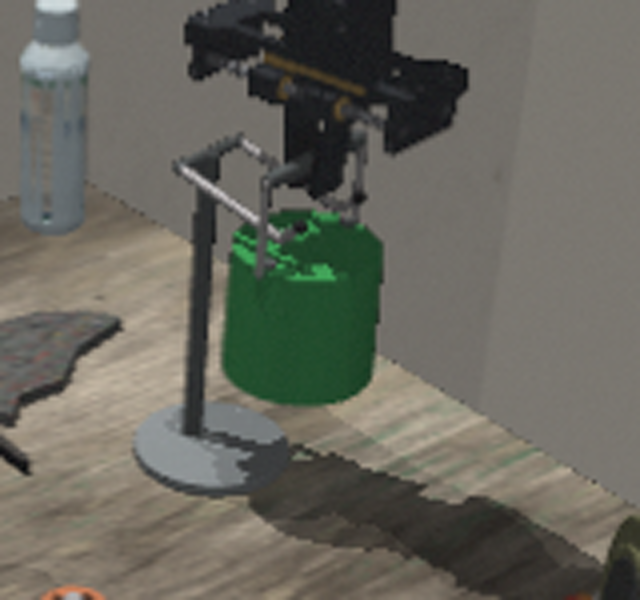

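Call:
step_arm --deltas '[[[-0.01,-0.0015,0],[0,0,0],1],[[-0.025,-0.0035,0],[0,0,0],1],[[-0.04,-0.006,0],[0,0,0],1],[[-0.055,-0.008,0],[0,0,0],1],[[-0.07,-0.01,0],[0,0,0],1],[[-0.085,-0.0125,0],[0,0,0],1],[[-0.1,-0.015,0.005],[0,0,0],1],[[-0.11,-0.016,0.015],[0,0,0],1],[[-0.118,-0.0175,0.025],[0,0,0],1],[[-0.12,-0.0175,0.035],[0,0,0],1],[[-0.12,-0.0175,0.04],[0,0,0],1],[[-0.12,-0.0175,0.04],[0,0,0],1]]'

```text
clock: 46.3
position: [0.4577, -0.3052, 0.3047]
tcp_rot: [2.049, 2.378, 0.002]
contact_force: [0.2, -0.6, -2.5]
width: 0.0084
```

Call:
step_arm --deltas '[[[0,0.01,0],[0,0,0],1],[[0,0.03,0],[0,0,0],1],[[0,0.06,0],[0,0,0],1],[[0,0.09,0],[0,0,0],1],[[-0.001,0.12,0],[0,0,0],1],[[-0.002,0.15,0],[0,0,0],1],[[-0.003,0.18,0],[0,0,0],1],[[-0.003,0.21,0],[0,0,0],1],[[-0.004,0.24,0],[0,0,0],1],[[-0.005,0.27,0],[0,0,0],1],[[-0.005,0.3,0],[0,0,0],1],[[-0.005,0.315,0],[0,0,0],1]]'

```text
clock: 47.5
position: [0.4508, 0.0139, 0.3035]
tcp_rot: [-2.044, -2.384, -0.003]
contact_force: [0.1, -0.4, -1.7]
width: 0.0085
```

Call:
step_arm --deltas '[[[0,0,0],[0,0,0],1],[[0,0,0],[0,0,0],1],[[0,0,0],[0,0,0],1]]'

```text
clock: 47.8
position: [0.4512, 0.0085, 0.3031]
tcp_rot: [-2.053, -2.378, 0.002]
contact_force: [-0.5, -1.1, -2.3]
width: 0.009
```

Run:
```python
from h import *
c=snap('w22'); o=r.get_obs(); print(o['contact_force'],o['width'])
s=cam('side'); crop(s,(280,130,430,310),4,'d22.png'); pickle.dump(s,open('d22.pkl','wb')); s=cam('scene'); crop(s,(290,160,440,340),4,'s22.png'); pickle.dump(s,open('s22.pkl','wb'))
```

```text
47.85 [ 0.36  0.45 -0.7   1.98  0.39  0.85 -0.41] [0.4513 0.0084 0.3032] 8.36
[-0.53851529  0.17444908 -2.81257496] 0.008847700564066257
```

View pics/d22.png

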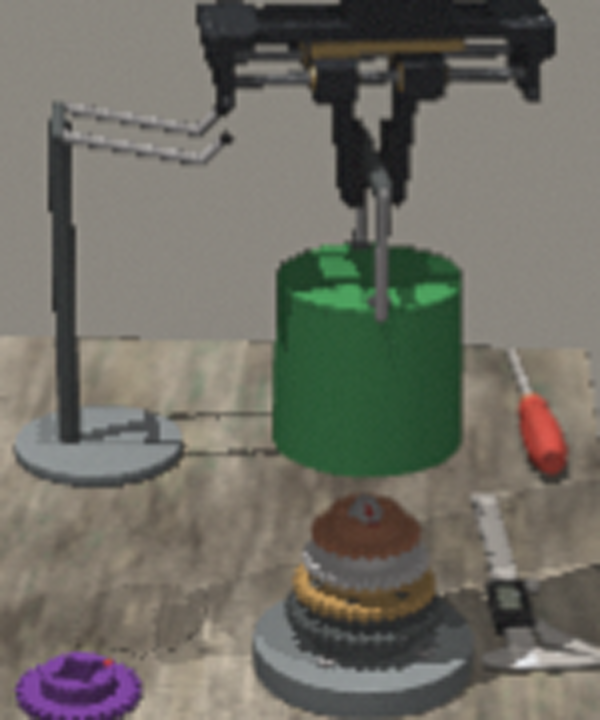

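View pics/s22.png

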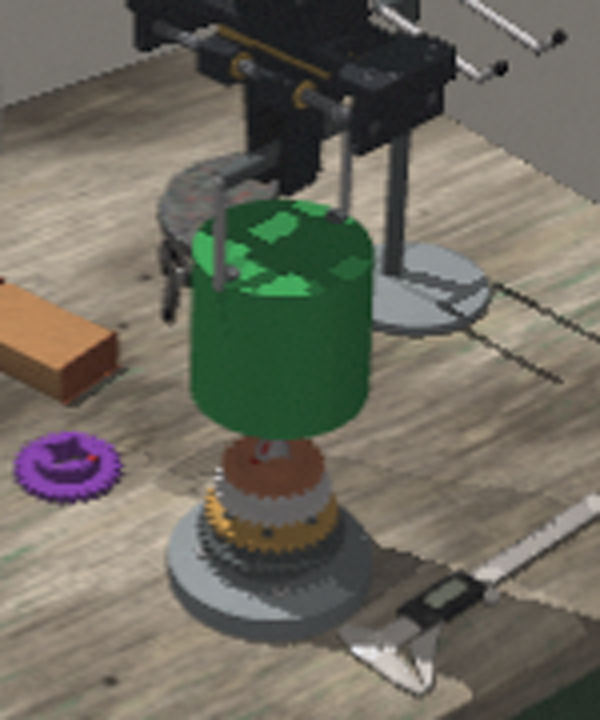

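View pics/w22.png

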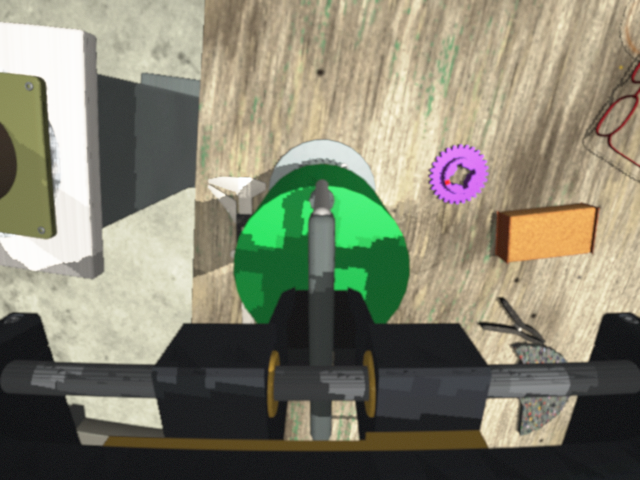

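Run:
```python
from h import *
T=TT
for n,box in(('d22',(280,130)),('s22',(290,160))):
    c=pickle.load(open(n+'.pkl','rb'))
    for name,xy,rr,z in(('rim',(.4513,.0084),.055,.146),('top',(.4513,.0084),.055,.246),('foot',(.452,.0095),.066,.02),('cogd',(.452,.0095),.032,.092)):
        u=(topix(c,np.c_[xy[0]+rr*np.cos(T),xy[1]+rr*np.sin(T),0*T+z])-box+.5)*4
        print(n,name,u.min(0).round(0),u.max(0).round(0))
```

```text
d22 rim [270. 401.] [461. 482.]
d22 top [269. 243.] [467. 315.]
d22 foot [250. 580.] [472. 689.]
d22 cogd [308. 500.] [417. 550.]
s22 rim [185. 339.] [367. 447.]
s22 top [185. 203.] [375. 305.]
s22 foot [167. 485.] [373. 620.]
s22 cogd [220. 430.] [324. 494.]
```

Call:
step_arm --deltas '[[[0.0005,0.001,-0.01],[0,0,0],1],[[0.0005,0.001,-0.025],[0,0,0],1],[[0.0005,0.001,-0.04],[0,0,0],1],[[0.0005,0.001,-0.055],[0,0,0],1],[[0.0005,0.001,-0.07],[0,0,0],1],[[0.0005,0.001,-0.07],[0,0,0],1]]'

```text
clock: 48.55
position: [0.4506, 0.0102, 0.2315]
tcp_rot: [-2.049, -2.377, 0.005]
contact_force: [-0.2, -0.3, -2.5]
width: 0.0084
```

Call:
step_arm --deltas '[[[0,0,-0.01],[0,0,0],1],[[0,0,-0.02],[0,0,0],1],[[0,0,-0.03],[0,0,0],1],[[0,0,-0.038],[0,0,0],1],[[0,0,-0.044],[0,0,0],1],[[0,0,-0.048],[0,0,0],1],[[0,0,-0.048],[0,0,0],1]]'

```text
clock: 49.25
position: [0.4518, 0.0107, 0.185]
tcp_rot: [-2.05, -2.38, 0.001]
contact_force: [-0.6, 0.1, -2.3]
width: 0.0087
```

Call:
step_arm --deltas '[[[0,0,-0.002],[0,0,0],1],[[0,0,-0.004],[0,0,0],1],[[0,0,-0.006],[0,0,0],1],[[0,0,-0.006],[0,0,0],1]]'

```text
clock: 49.65
position: [0.4519, 0.0106, 0.1793]
tcp_rot: [-2.051, -2.38, 0.0]
contact_force: [-0.1, -0.9, -1.8]
width: 0.0086
```

Call:
step_arm --deltas '[[[0,0,-0.001],[0,0,0],1],[[0,0,-0.002],[0,0,0],1],[[0,0,-0.003],[0,0,0],1],[[0,0,-0.003],[0,0,0],1]]'

```text
clock: 50.05
position: [0.4519, 0.0107, 0.1763]
tcp_rot: [-2.051, -2.38, 0.0]
contact_force: [-0.4, 0.3, -1.9]
width: 0.0088
```

Run:
```python
from h import *
s=cam('side'); crop(s,(280,130,430,310),4,'d23.png'); s=cam('scene'); crop(s,(290,160,440,340),4,'s23.png'); o=r.get_obs(); print(o['position'],o['contact_force'])
```

```text
[0.45191878 0.01069071 0.17642388] [ 0.15229649  0.61526443 -1.4061087 ]
```

View pics/d23.png

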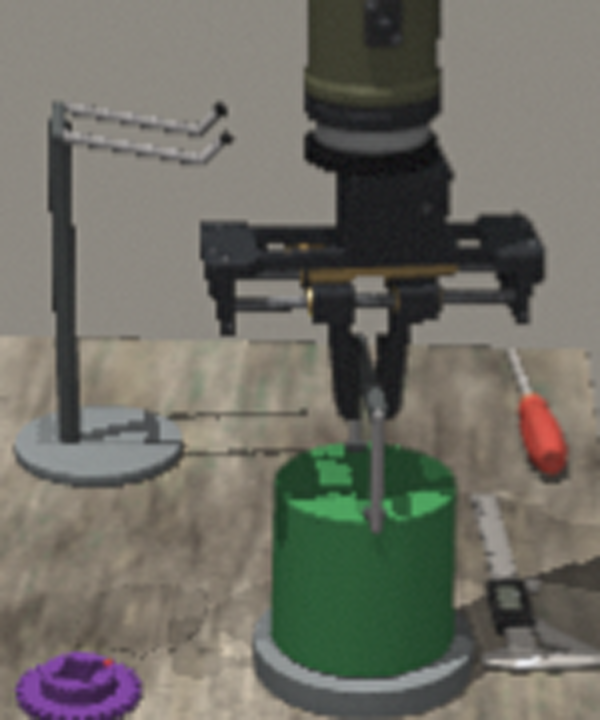

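View pics/s23.png

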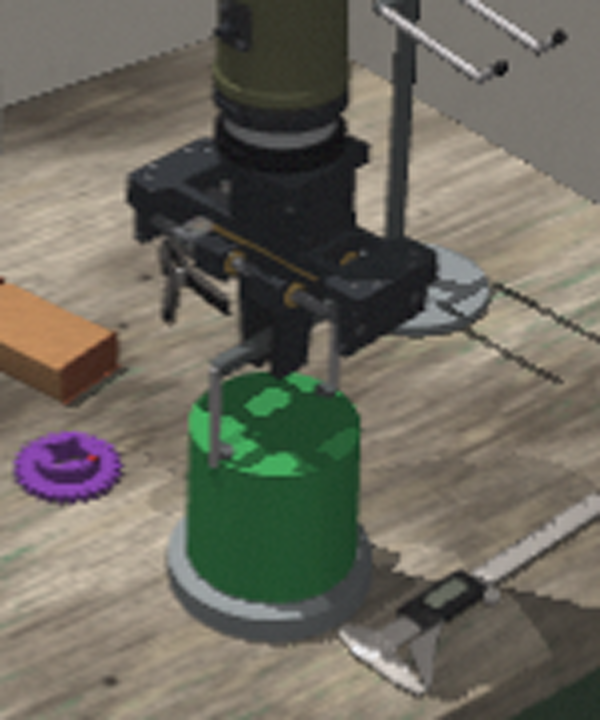

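Call:
step_arm --deltas '[[[0,0,-0.001],[0,0,0],1],[[0,0,-0.002],[0,0,0],1],[[0,0,-0.002],[0,0,0],1]]'

```text
clock: 50.45
position: [0.4525, 0.011, 0.1749]
tcp_rot: [2.05, 2.379, 0.002]
contact_force: [0.0, 0.5, 3.7]
width: 0.0087
```

Call:
step_arm --deltas '[[[0,0,-0.001],[0,0,0],1],[[0,0,-0.002],[0,0,0],1],[[0,0,-0.002],[0,0,0],1]]'

```text
clock: 50.75
position: [0.4526, 0.011, 0.1747]
tcp_rot: [2.048, 2.377, 0.002]
contact_force: [-5.0, -0.9, 27.4]
width: 0.0085
```

Call:
step_arm --deltas '[[[0,0,0.002],[0,0,0],1],[[0,0,0.002],[0,0,0],0.8],[[0,0,0.002],[0,0,0],0.5],[[0,0,0.002],[0,0,0],0],[[0,0,0.002],[0,0,0],0],[[0,0,0.002],[0,0,0],0],[[0,0,0.002],[0,0,0],0]]'

```text
clock: 51.45
position: [0.4518, 0.0107, 0.1743]
tcp_rot: [-2.051, -2.379, 0.0]
contact_force: [-0.2, 0.0, 0.4]
width: 0.0437
```

Call:
step_arm --deltas '[[[0,0,0.02],[0,0,0],0],[[0,0,0.05],[0,0,0],0],[[0,0,0.09],[0,0,0],0],[[0,0,0.13],[0,0,0],0],[[0.02,-0.03,0.16],[0,0,0],0],[[0.02,-0.05,0.18],[0,0,0],0],[[0.02,-0.05,0.18],[0,0,0],0],[[0.02,-0.05,0.18],[0,0,0],0]]'

```text
clock: 52.25
position: [0.4714, -0.0393, 0.3541]
tcp_rot: [-2.052, -2.378, 0.0]
contact_force: [-0.5, -0.4, -0.6]
width: 0.0447
```

Run:
```python
from h import *
c=snap('w24'); s=cam('side'); crop(s,(280,130,430,310),4,'d24.png'); s=cam('scene'); save(s,'s24f.png'); crop(s,(290,160,440,340),4,'s24.png')
```

```text
52.3 [ 0.49  0.43 -0.74  1.84  0.33  1.01 -0.24] [ 0.471  -0.0386  0.3536] 8.54
```

View pics/d24.png

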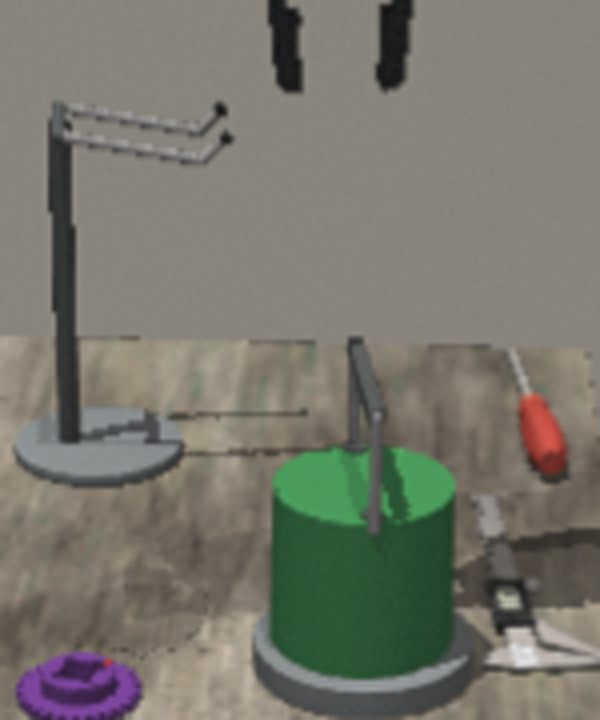

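View pics/s24.png

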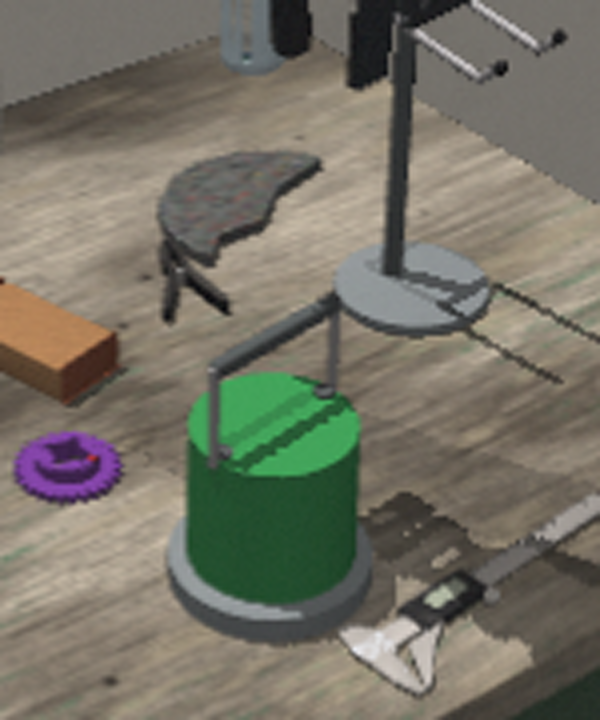

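View pics/w24.png

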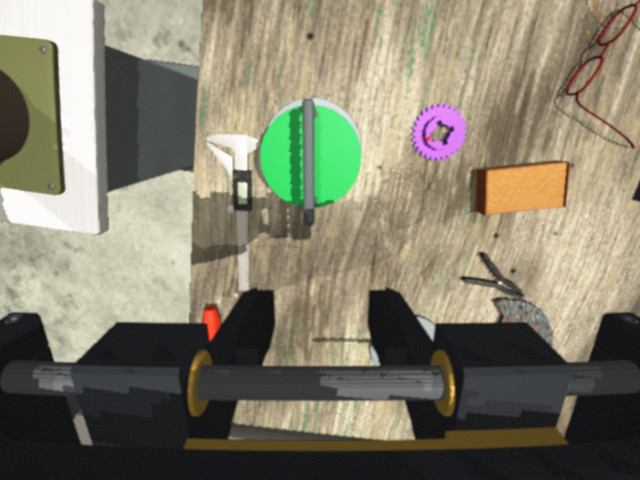

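View pics/s24f.png

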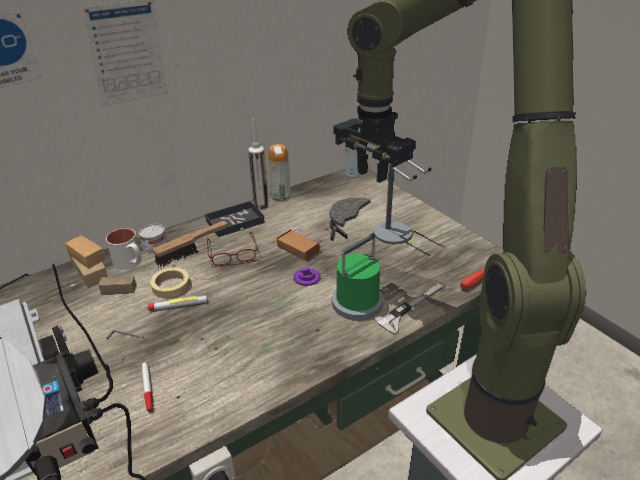

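Run:
```python
from h import *
print(r.get_obs()['contact_force'], r.job_done())
```

```text
the job is handed in; nothing more can be done
[-0.13449371  0.63054955 -0.14147265] None
```

I hung the cover on both prongs and loaded the hub. Then I put the cover back over the hub and handed the job in at about 52 s of the 208 s allowed. No verdict is reported, so the checks below are my own.

**Cogs:** four were on the bench: dark steel (a), brass (b), aluminium (c) and copper (d). Cog e was not seen in any view. They went on largest first, each turned to the wide spline. All four went down past the top of the splines with no upward resistance. The pictures showed each one lying flat on the one below, with the copper cog on top and the hub's cone showing above it.

**Cover:** the last pictures show the rim sitting level on the grey foot. The cup's top and bottom edges are within about half a pixel of their starting positions in the side view. While seating it I pressed to about 27 N, then backed off before opening the gripper.

**Other tools:** the purple look-alike, sanding block, blade vial and calliper look unmoved in the final picture. The gripper is clear of everything.

**Readings that disagreed:**
- The wrist camera put cogs held in the gripper about 1–2 mm away from where the earlier measurement said. I split the difference, and all four cogs still seated.
- Just before the cover was lowered, its rim looked about 2 pixels higher than predicted, but it met the foot within about 2 mm of the expected height.

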